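Set up the weighing place for the next flavour batch

TASK

Set up the weighing place for the next flavour batch: stand the beaker upright in the middle of the balance pan and seat its knobbed cover on it, gently. Line up the three ingredients in the drip tray in pouring order from the left as you look out from the robot: the tall round bottle in the middle of the left third, the aluminium flask at the very middle between the two bottles, and the square bottle in the middle of the right third, all upright on the tray's long centre line and not touching one another. Leave the brown bottle, the lidded tub and the refractometer where they are, let go of everything and move clear.

Things in the scene. Friction and masses are not known exactly. Their poses are not given: they have to be found in the camera images.
- balance: Compact white precision balance, fixed, 185 deep x 150 wide x 55 mm high; round stainless pan, 110 mm diameter, flat top 55 mm above the bench. Origin: on the bench right under the pan's centre. Display and keys on its -x side (housing ends 121 mm from the origin there, 65 mm on +x, 75 mm on both y sides). Stands left or right of the tray, turned up to 0.2 rad.
- tray: Shallow open white plastic drip tray, fixed, 110 mm (its x) x 280 mm (its y, the long way), rim 22 mm high, walls and floor 3 mm thick: the floor is 3 mm above the bench. Origin: centre of its underside. Its +y end is the left end as seen from the robot, its -y end the right end; turned up to 0.2 rad.
- beaker: Translucent plastic beaker with a small spout, open at the top, 80 mm high, 57 mm diameter at the foot and 60 mm at the rim, wall 3 mm, 60 g. Origin: centre of its underside. Starts empty and upright on the bench.
- cover: Round white beaker cover, 70 g: disc 67 mm wide, 6 to 10 mm above the origin; black knob in its middle, 11 to 40 mm up, 12 mm wide at its foot, 19 mm near the top. A tapered boss under the disc (48 to 41 mm, 6 deep) drops into the beaker's 54 mm mouth; the disc rests on the rim. Origin: centre of the boss's underside, 74 mm above the beaker's origin when seated. Starts upright on its boss.
- round_bottle: Full closed white round bottle, the tallest: body 60 mm diameter, 137 mm high over all; black screw cap of 38 mm diameter from 111 to 137 mm, sloping shoulder below it from 90 to 110 mm. About 280 g. Origin: centre of its underside. Starts upright on the bench.
- square_bottle: Full closed white square bottle, body 58 x 58 mm and 80 mm high with rounded edges, shoulder from 80 to 94 mm, black screw cap of 38 mm diameter from 94 to 118 mm (top). About 260 g. Origin: centre of its underside, x and y square to the faces. Starts upright on the bench.
- flask: Small closed bare-aluminium round flask with an aluminium screw cap: body 42 mm diameter, shoulder from 66 to 80 mm, cap of 26 mm diameter from 81 to 103 mm (top). About 120 g. Origin: centre of its underside. Starts upright on the bench.
- amber_bottle: Bystander, not to be moved: small dark brown round glass bottle with a white cap, 40 mm diameter, 80 mm high, standing among the things. Origin: centre of its underside.
- tub: Bystander, not to be moved: low round plastic tub with a pale lid, 73 mm diameter, 42 mm high. Origin: centre of its underside. Stands towards the far left.
- refractometer: Bystander, not to be moved: hand refractometer, metal tube with black eyepiece, lying along its x (from -87 to +94 mm), 34 mm thick, at the far right. Origin: under its middle, at bench height. (Unlisted stock bottles and a 200 mm measuring cylinder stand at the back, beyond 0.8 m from the robot.)

How it is judged:
At the end, for the whole second after the job is handed in: Beaker upright on the pan within 13 mm of its centre, cover seated level. On the tray floor, upright, within 20 mm of its long centre line: flask within 16 mm of the middle, round bottle 65 to 112 mm left of it, square bottle as far right, both over 60 mm from the flask. All released, at rest (horizontal distance between beaker and balance below 0.013 m and z of beaker in the frame of balance between 0.052 and 0.058 m and angle between each of beaker, round_bottle, flask, square_bottle's own z axis and vertical below 0.06 rad and horizontal distance between cover and beaker below 0.007 m and z of cover in the frame of beaker between 0.071 and 0.077 m and angle between cover's own z axis and vertical below 0.08 rad and y of round_bottle in the frame of tray between 0.065 and 0.112 m and x of round_bottle in the frame of tray between -0.02 and 0.02 m and z of round_bottle in the frame of tray between 0 and 0.006 m and y of flask in the frame of tray between -0.016 and 0.016 m and x of flask in the frame of tray between -0.02 and 0.02 m and z of flask in the frame of tray between 0 and 0.006 m and y of square_bottle in the frame of tray between -0.112 and -0.065 m and x of square_bottle in the frame of tray between -0.02 and 0.02 m and z of square_bottle in the frame of tray between 0 and 0.006 m and linear speed of each of beaker, cover, round_bottle, flask, square_bottle below 0.02 m/s and horizontal distance between each of round_bottle, square_bottle and flask above 0.06 m); the robot touches nothing.
It fails at once if a bystander (brown bottle, tub or refractometer) is moved more than 20 mm (distance of any of amber_bottle, tub, refractometer from where it was at the start of the episode above 0.02 m).
It fails at once if the balance is pushed or struck with more than 40 N (contact force between balance and anything else above 40 N).
It also fails if it takes over 136 s, if anything falls off the work surface, if the arm or the gripper's body presses on something with over 40 N, if the wrist force passes 120 N, or if a joint passes its speed limit or range.

ROBOT

A 6-joint arm with a two-finger parallel gripper is mounted at the origin on the work surface. World frame = base frame: x ahead of the robot, y to its left, z up, the work surface at z = 0. Lengths are in m, angles in rad, forces in N, time in s.
With the tool pointing down it reaches from about 0.35 to 0.875 m from the base axis. Payload 15.5 kg.
Tool frame: the origin (TCP) lies at the very end of the fingers, on their centre line; the grasp point (between the pads) lies 19 mm behind it (r.grip_point_offset is the distance from the TCP to the grasp point, in m); z points along the fingers, y is the direction in which the jaws open and shut (so a half turn about z gives the same grasp; the last joint's range is limited). The gripper opens to 85 mm and grips with 20 to 120 N. Pads are 22 mm wide; open, the fingers measure 114 mm over their backs; the gripper's body (76 mm by 85 mm) begins 54 mm behind the grasp point. The pads swing forward as they close: fully open they stand 13 mm farther back than shut.
Start: joints at [-1.222, 0.494, 1.345, -0, 1.302, -0.096], TCP at [0.269, -0.564, 0.231] pointing down, gripper open.
Joint ranges: [-2.91, 2.91], [-0.82, 2.16], [0.22, 2.67], [-1.22, 4.37], [0.12, 2.79], [-3.08, 3.08]. Speed limits (rad/s): [1.89, 1.89, 2.57, 3.01, 3.01, 3.01].

INTERFACE

Orientations are given as a rotation vector (axis times angle).
In Python, from plant import r gives the robot as it stands.
- The arm moves only by the tool carry_out, never from a script. Its argument "deltas" is text: rows parted by semicolons, each of 7 numbers parted by spaces: the closure, from 0 (fully open) to 1 (shut), then the shift along the world's x, y, z in cm, then the turn, a rotation vector about the world's x, y, z in rad. A call has 1 to 8 rows; each row shifts and turns the pose as measured when the row begins; what a row does not reach is not made up. A row lasts 1/10 s, in which the tool goes at most 50 mm and 8.59 degrees, less where a joint would pass 70% of its speed; a pose out of reach is approached as far as the arm can. A call is refused whole if a number of a shift passes 5 or a number of a turn 0.15, either way. A call with a gripper value outside its range is refused whole. The fingers move at their own pace and stop on an object; "squeeze" is the grip in N (left out, the last holds). Time passes only in rows, so rows that do not move let the fingers close. It gives the time, the measured TCP pose, the force and the opening at its end, in the units of the state.
- r.sense(): the state, without advancing time (a new reading comes with each control period).
- r.read_camera(name): name is "scene" or "top" or "wrist"; returns a dict with "color" (400x640x3 uint8, blue, green, red), "fx", "fy", "cx", "cy" (pixels), "extrinsics" (4x4, takes a point from world to camera coordinates). Camera axes: x right, y up, looking along -z (the intrinsics and any distortion apply to the point x, -y, -z); pixel columns grow to the right and rows downward; lengths in m; the calibration is good to about 2 mm. The wrist camera is an equidistant fisheye: a pixel r from the principal point sees the ray r / f radians off the axis. A picture is of the moment at which its call begins. There is no depth.
- r.close_job(): hands the job in, once; it reports no verdict.
The state is a dict: "time_s": time; "q": joint angles; "qvel": joint speeds; "effort": joint torques, N m; "position": TCP position; "ee_rot": TCP orientation; "wrist_force": force on the tool from outside, world axes, zero at the start; "ft_torque": the same for the moment, N m; "width": finger opening in m.
Only numpy, scipy, OpenCV 4.12 (cv2) and the standard library are available. Lean on these libraries where they do the work, as an engineer would, in place of code of your own. Each camera call takes 0.05 s, during which the arm holds its last target.

## Working session

There is one attempt and no reset: what is moved stays moved. The work goes in short steps, Python scripts to look and compute and a tool call to move; the robot and the scene stay as the last step left them, time stands still between calls to the robot, and variables do not carry over. Pictures are saved under pics/ and viewed, and the job is handed in when it is done.

Besides the shell and the picture viewer there is one more tool, called after "Request:" by a JSON object that holds its "op" and its "data", one argument or row to a line. carry_out: Moves the arm, as the interface text tells. Its arguments: {"type":"object","properties":{"deltas":{"type":"string"},"squeeze":{"type":"number"}},"required":["deltas"]}

```bash
ls; mkdir -p pics; python3 - <<'E'
from plant import r
import cv2,numpy as np
np.set_printoptions(precision=4,suppress=True)
s=r.sense();print({k:np.round(v,3) for k,v in s.items()})
for n in ["scene","top","wrist"]:
    c=r.read_camera(n);cv2.imwrite(f"pics/{n}0.png",c["color"])
    print(n,c["fx"],c["fy"],c["cx"],c["cy"],[k for k in c]);print(c["extrinsics"])
print(r.grip_point_offset)
E
```

```text
pics
{'time_s': np.float64(0.0), 'q': array([-1.222,  0.494,  1.346,  0.   ,  1.303, -0.095]), 'qvel': array([ 0.   , -0.   ,  0.   ,  0.   , -0.   , -0.001]), 'effort': array([  0.   , -88.216, -38.386,  -0.   ,   0.01 ,   0.   ]), 'position': array([ 0.269, -0.564,  0.231]), 'ee_rot': array([-3.063, -0.693,  0.   ]), 'wrist_force': array([-0.259, -0.105,  0.546]), 'ft_torque': array([0.019, 0.   , 0.008]), 'width': np.float64(0.085)}
scene 411.00419485905763 411.00419485905763 316.1717594594185 203.90099391259278 ['color', 'fx', 'fy', 'cx', 'cy', 'extrinsics']
[[ 0.5439  0.8392 -0.0022 -0.2934]
 [-0.4467  0.2917  0.8458  0.2043]
 [ 0.7104 -0.459   0.5335 -1.563 ]
 [ 0.      0.      0.      1.    ]]
top 367.9511176357634 367.9511176357634 319.3643426328712 192.74565625081684 ['color', 'fx', 'fy', 'cx', 'cy', 'extrinsics']
[[-0.0043 -0.9995  0.0301 -0.0006]
 [ 0.9917 -0.0004  0.1283 -0.5279]
 [-0.1282  0.0304  0.9913 -0.884 ]
 [ 0.      0.      0.      1.    ]]
wrist 309.70691628693146 309.70691628693146 318.5494909917489 198.5768638276503 ['color', 'fx', 'fy', 'cx', 'cy', 'extrinsics']
[[ 0.431  -0.9023 -0.0001 -0.6245]
 [ 0.8596  0.4106 -0.3042  0.0404]
 [ 0.2745  0.131   0.9526 -0.379 ]
 [ 0.      0.      0.      1.    ]]
0.0187
```

View pics/scene0.png

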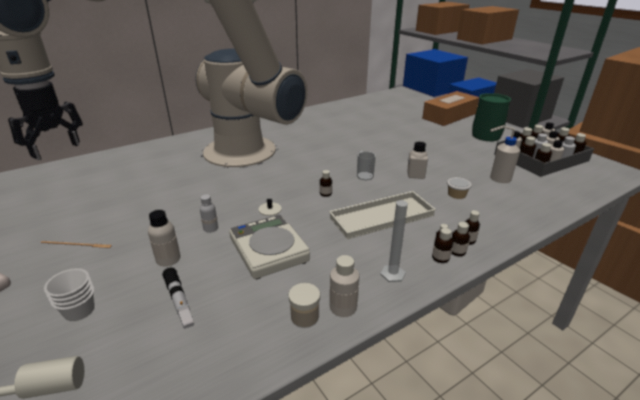

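View pics/top0.png

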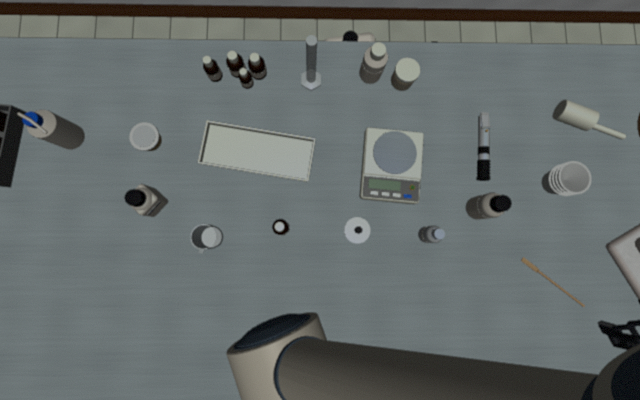

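View pics/wrist0.png

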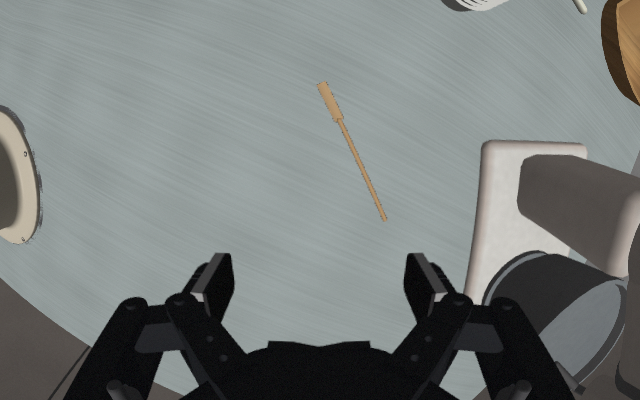

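The scene view shows the balance at (270,243), tray (382,213), beaker (366,165) and cover (270,207). In the top view the beaker is at (207,237), cover (357,230), flask (431,235), round bottle cap (501,204), square bottle (140,199), amber (281,227), tub (145,136), refractometer (484,145). I'll zoom in next.

```bash
python3 - <<'E'
import cv2
t=cv2.imread("pics/top0.png")
a=cv2.resize(t[110:260,110:330],None,fx=3.6,fy=3.6,interpolation=cv2.INTER_CUBIC)
b=cv2.resize(t[110:260,330:550],None,fx=3.6,fy=3.6,interpolation=cv2.INTER_CUBIC)
cv2.imwrite("pics/ta.png",a);cv2.imwrite("pics/tb.png",b)
t=cv2.imread("pics/scene0.png")
b=cv2.resize(t[130:280,140:340],None,fx=4,fy=4,interpolation=cv2.INTER_CUBIC)
cv2.imwrite("pics/sa.png",b)
b=cv2.resize(t[130:250,310:510],None,fx=4,fy=4,interpolation=cv2.INTER_CUBIC)
cv2.imwrite("pics/sb.png",b)
E
```

```text
(no output)
```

View pics/ta.png

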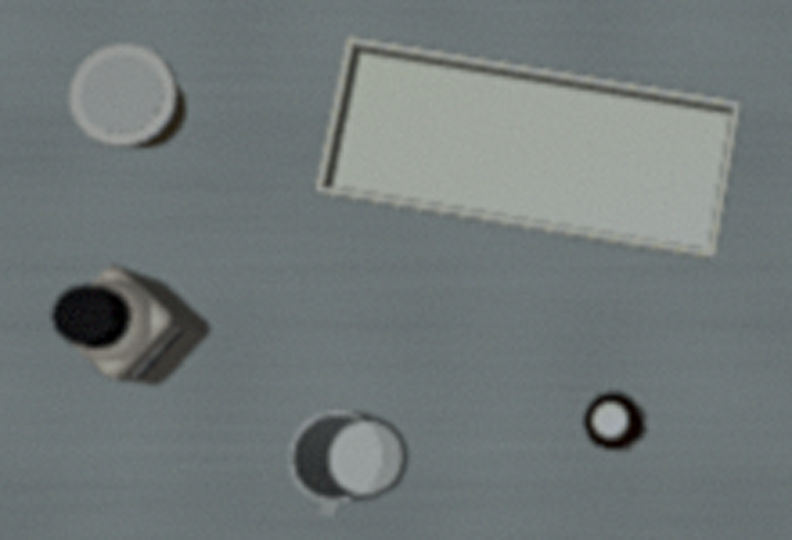

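View pics/tb.png

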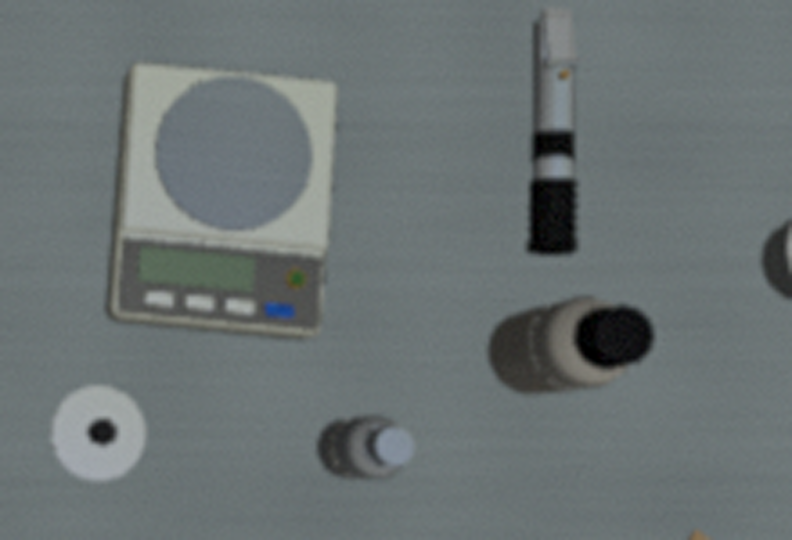

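View pics/sa.png

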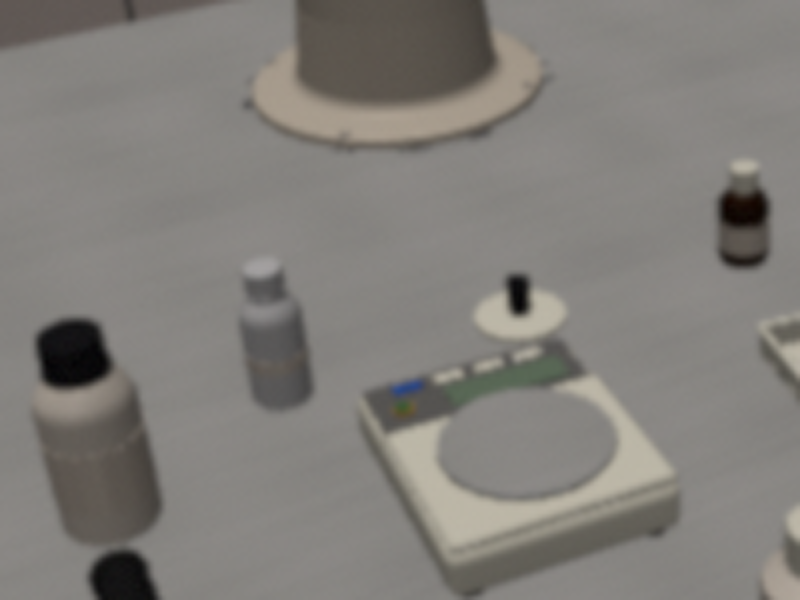

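View pics/sb.png

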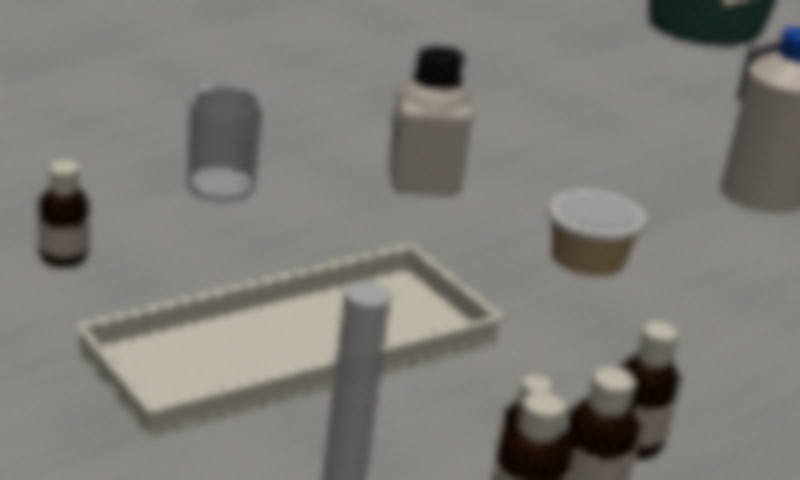

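```bash
cat > h.py <<'E'
import numpy as np, cv2
np.set_printoptions(precision=4,suppress=True)
from plant import r
CAL={}
def cal(c): return (c["fx"],c["cx"],c["cy"],np.array(c["extrinsics"]))
def ray(C,uv,fish=False):
    f,cx,cy,E=C; u,v=uv
    if fish:
        d=np.array([u-cx,v-cy]);rr=np.hypot(*d);th=rr/f
        c=np.array([np.sin(th)*d[0]/rr,-np.sin(th)*d[1]/rr,-np.cos(th)])
    else: c=np.array([(u-cx)/f,-(v-cy)/f,-1.])
    R=E[:3,:3];o=-R.T@E[:3,3];d=R.T@c
    return o,d/np.linalg.norm(d)
def tri(rs):
    A=np.zeros((3,3));b=np.zeros(3)
    for o,d in rs:
        P=np.eye(3)-np.outer(d,d);A+=P;b+=P@o
    x=np.linalg.solve(A,b)
    return x,max(np.linalg.norm((np.eye(3)-np.outer(d,d))@(x-o)) for o,d in rs)
def atz(rr,z):
    o,d=rr;return o+d*(z-o[2])/d[2]
def proj(C,p,fish=False):
    f,cx,cy,E=C;c=E[:3,:3]@p+E[:3,3];x,y,z=c[0],-c[1],-c[2]
    if fish:
        q=np.hypot(x,y);th=np.arctan2(q,z);return np.array([cx+f*th*x/q,cy+f*th*y/q])
    return np.array([cx+f*x/z,cy+f*y/z])
E
python3 - <<'E'
from h import *
T=cal(r.read_camera("top"));S=cal(r.read_camera("scene"))
def px(p,s,o): return ((p[0]+.5)/s-.5+o[0],(p[1]+.5)/s-.5+o[1])
a=(3.6,(110,110));b=(3.6,(330,110));sa=(4,(140,130));sb=(4,(310,130))
F={"sqcap .118":((86,315),a,(441,53),sb,.118),"beakrim":((341,456),a,(226,98),sb,.08),"beakfoot":((365,457),a,(223,185),sb,.0),
"knob .04":((102,431),b,(518,279),sa,.04),"disc .01":((98,432),b,(520,313),sa,.01),"flask .103":((394,446),b,(263,266),sa,.103),
"round .137":((617,335),b,(72,330),sa,.137),"pan .055":((233,153),b,(528,443),sa,.055),"amber":((609,420),a,(64,166),sb,.08),"tub":((123,95),a,(597,212),sb,.042),
"trayRfar":((738,102),a,(150,415),sb,.022),"trayLfar":((348,38),a,(500,316),sb,.022),"trayLnear":((318,190),a,(412,248),sb,.022),"trayRnear":((716,255),a,(82,325),sb,.022)}
P={}
for k,(p,o,q,o2,z) in F.items():
    r1=ray(T,px(p,*o));r2=ray(S,px(q,*o2));x,e=tri([r1,r2]);P[k]=x
    print(k,x,round(e,4),"top@z",atz(r1,z)[:2],"scene@z",atz(r2,z)[:2])
def tz(k):
    p,o,q,o2,z=F[k];return atz(ray(T,px(p,*o)),z)
C=[tz(k) for k in ("trayRfar","trayLfar","trayLnear","trayRnear")]
print("tray c",np.mean(C,0)); l=(C[1]+C[2]-C[0]-C[3])/2;print("len",np.linalg.norm(l),"yaw",np.arctan2(-l[0],l[1]))
# balance outline
for p in ((132,64),(336,84),(320,336),(110,318)): print(atz(ray(T,px(p,*b)),.05))
# square faces
for p in ((120,267),(208,328),(157,384),(173,312),(112,375)): print("sq",px(p,*a),atz(ray(T,px(p,*a)),.0),atz(ray(T,px(p,*a)),.08))
for p in ((393,190),(462,194)): print("sqs",atz(ray(S,px(p,*sb)),.0))
for p in ((556,10),(552,250)): print("refr",atz(ray(T,px(p,*b)),.017))
E
```

```text
sqcap .118 [0.5089 0.4178 0.116 ] 0.0022 top@z [0.5074 0.4149] scene@z [0.5119 0.4175]
beakrim [0.4219 0.268  0.0807] 0.0025 top@z [0.4206 0.266 ] scene@z [0.4213 0.2717]
beakfoot [ 0.4215  0.273  -0.0013] 0.0014 top@z [0.4208 0.2715] scene@z [0.4237 0.2729]
knob .04 [ 0.4368 -0.096   0.0378] 0.0004 top@z [ 0.4365 -0.0961] scene@z [ 0.4403 -0.0972]
disc .01 [ 0.437  -0.0968  0.009 ] 0.0007 top@z [ 0.4367 -0.0973] scene@z [ 0.4389 -0.097 ]
flask .103 [ 0.4249 -0.2739  0.1017] 0.0009 top@z [ 0.4245 -0.2743] scene@z [ 0.4278 -0.2738]
round .137 [ 0.4919 -0.4068  0.1358] 0.0007 top@z [ 0.492  -0.4054] scene@z [ 0.4932 -0.4075]
pan .055 [ 0.6287 -0.1885  0.0503] 0.0011 top@z [ 0.627  -0.1883] scene@z [ 0.6349 -0.1903]
amber [0.4436 0.0955 0.0776] 0.0009 top@z [0.4431 0.0946] scene@z [0.4477 0.0938]
tub [0.6711 0.4371 0.0391] 0.0013 top@z [0.6693 0.4346] scene@z [0.6744 0.4344]
trayRfar [0.673  0.0097 0.019 ] 0.0005 top@z [0.6718 0.0094] scene@z [0.6764 0.0077]
trayLfar [0.7175 0.2876 0.0223] 0.0 top@z [0.7176 0.2876] scene@z [0.7172 0.288 ]
trayLnear [0.6085 0.3068 0.0182] 0.0011 top@z [0.607  0.3047] scene@z [0.6131 0.3033]
trayRnear [0.5627 0.028  0.0223] 0.0034 top@z [0.5609 0.0252] scene@z [0.5637 0.0315]
tray c [0.6393 0.1567 0.022 ]
len 0.2826588945733463 yaw -0.1632521939358832
[ 0.6918 -0.1203  0.05  ]
[ 0.678  -0.2638  0.05  ]
[ 0.5004 -0.2455  0.05  ]
[ 0.5129 -0.1016  0.05  ]
sq (142.97222222222223, 183.80555555555554) [0.5556 0.4487 0.    ] [0.5433 0.4128 0.08  ]
sq (167.41666666666666, 200.75) [0.5119 0.3847 0.    ] [0.5033 0.3544 0.08  ]
sq (153.25, 216.30555555555554) [0.4724 0.4183 0.    ] [0.4671 0.3851 0.08  ]
sq (157.69444444444446, 196.30555555555554) [0.5234 0.4098 0.    ] [0.5138 0.3773 0.08  ]
sq (140.75, 213.80555555555554) [0.4788 0.4499 0.    ] [0.473 0.414 0.08 ]
sqs [0.5086 0.3867 0.    ]
sqs [0.5453 0.4299 0.    ]
refr [ 0.7448 -0.4404  0.017 ]
refr [ 0.5656 -0.4263  0.017 ]
```

Request:
{"op": "carry_out", "data": {
  "deltas": "0 2 3.5 0.3 0 0 -0.06;0 2 3.5 0.3 0 0 -0.06;0 2 3.5 0.3 0 0 -0.06;0 2 3.5 0.3 0 0 -0.06;0 2 3.5 0.3 0 0 -0.06;0 2 3.5 0.3 0 0 -0.06;0 2 3.5 0 0 0 -0.06;0 1 2 0 0 0 -0.03",
  "squeeze": 25
}}

```text
time_s: 1.05
position: [0.4208, -0.2916, 0.2487]
ee_rot: [-3.141, 0.045, -0.0]
wrist_force: [0.9, 0.0, -0.1]
width: 0.0853
```

```bash
python3 - <<'E'
from h import *
c=r.read_camera("wrist");cv2.imwrite("pics/w1.png",c["color"])
C=cal(c);E=C[3];print("cam",-E[:3,:3].T@E[:3,3],E[2,:3], r.sense()["position"])
for n,p in {"flask":(.425,-.274,.103),"knob":(.437,-.0965,.04),"pan":(.628,-.189,.055),"round":(.492,-.406,.137)}.items(): print(n,proj(C,np.array(p),True))
E
```

```text
cam [ 0.4979 -0.2938  0.3912] [ 0.3035 -0.0079  0.9528] [ 0.4215 -0.2896  0.2487]
flask [299.901  180.3047]
knob [162.9955 164.1065]
pan [220.6952  -2.5892]
round [449.0485 111.8261]
```

View pics/w1.png

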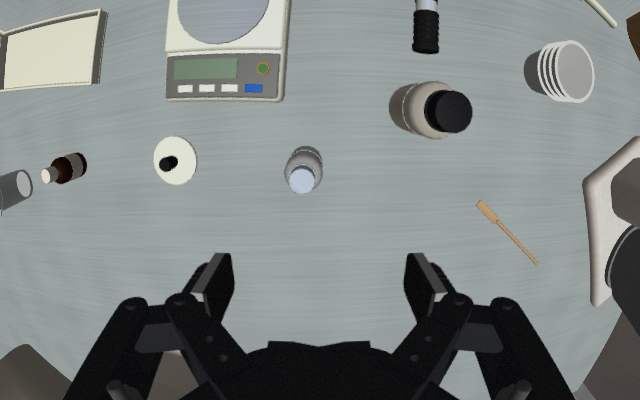

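The wrist view agrees with the predicted positions: flask cap (301,180), knob (166,164), round cap (448,112). The flask is closest, so I'll do it first, gripping it by its cap.

Request:
{"op": "carry_out", "data": {
  "deltas": "0 0.4 1.6 -2 0 0 0;0 0 0 -4 0 0 0;0 0 0 -4 0 0 0;0 0 0 -3 0 0 0;0 0 0 -2 0 0 0;0 0 0 -1.5 0 0 0;0 0 0 -0.5 0 0 0;0 0 0 0 0 0 0",
  "squeeze": 40
}}

```text
time_s: 1.9
position: [0.4272, -0.2715, 0.0745]
ee_rot: [3.139, -0.039, 0.007]
wrist_force: [0.3, -0.3, 1.0]
width: 0.0852
```

Request:
{"op": "carry_out", "data": {
  "deltas": "0.4 -0.2 -0.2 0.5 0 0 0;0.6 0 0 0 0 0 0;1 0 0 0 0 0 0;1 0 0 0 0 0 0;1 0 0 0 0 0 0;1 0 0 0 0 0 0;1 0 0 0 0 0 0"
}}

```text
time_s: 2.6
position: [0.4265, -0.275, 0.0834]
ee_rot: [3.136, -0.04, 0.014]
wrist_force: [0.2, 0.2, -0.4]
width: 0.0245
```

```bash
python3 - <<'E'
from h import *
c=r.read_camera("wrist");cv2.imwrite("pics/w2.png",c["color"]);s=r.sense();print(s["position"],s["width"],s["wrist_force"])
E
```

```text
[ 0.4265 -0.275   0.0833] 0.02477172692415994 [ 0.1154  0.3304 -0.6704]
```

View pics/w2.png

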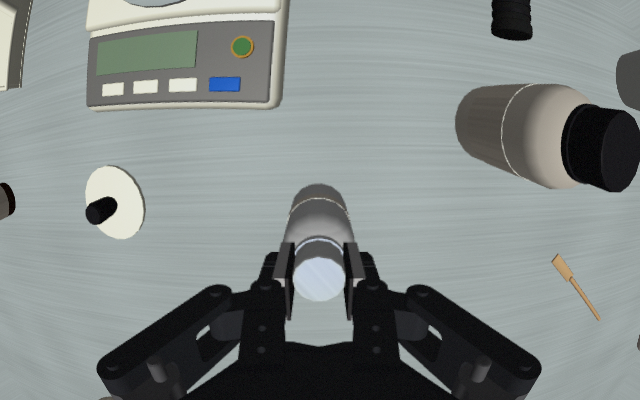

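The flask cap is gripped at (319,278) in the wrist view. Next I lift it and carry it to the tray.

Request:
{"op": "carry_out", "data": {
  "deltas": "1 0 0 3 0 0 0;1 0 0 4 0 0 0;1 0.5 1 3 0 0 0;1 2 4 0 0 0 0;1 2 4 0 0 0 0;1 2 4 0 0 0 0;1 2 4 0 0 0 0;1 2 4 0 0 0 0"
}}

```text
time_s: 3.45
position: [0.5323, -0.0614, 0.1873]
ee_rot: [3.136, -0.053, 0.014]
wrist_force: [1.1, -0.9, -0.5]
width: 0.0242
```

Request:
{"op": "carry_out", "data": {
  "deltas": "1 2 4 0 0 0 0;1 2 4 0 0 0 0;1 2 4 0 0 0 0;1 2 4 0 0 0 0;1 1.5 3 0 0 0 0;1 1 2 0 0 0 0;1 0 0 0 0 0 0"
}}

```text
time_s: 4.15
position: [0.6407, 0.1645, 0.1856]
ee_rot: [3.137, -0.044, 0.012]
wrist_force: [-0.7, -0.1, -0.6]
width: 0.0243
```

```bash
cat > st.py <<'E'
from h import *
from scipy.spatial.transform import Rotation as Ro
s=r.sense();R=Ro.from_rotvec(s["ee_rot"]).as_matrix()
print("t",s["time_s"],"pos",s["position"],"w",s["width"],"F",s["wrist_force"],"jaw yaw deg",np.degrees(np.arctan2(R[1,1],R[0,1])),"toolz",R[:,2], "fix turn xy",np.cross(R[:,2],[0,0,-1]),"q6",s["q"][5])
E
python3 st.py
```

```text
t 4.15 pos [0.6407 0.1645 0.1856] w 0.024299761515554356 F [-0.6507 -0.052  -0.561 ] jaw yaw deg -91.59418660191035 toolz [ 0.0078 -0.0046 -1.    ] fix turn xy [0.0046 0.0078 0.    ] q6 1.7646835460038084
```

```bash
python3 - <<'E'
from h import *
c=r.read_camera("wrist");cv2.imwrite("pics/w3.png",c["color"]);C=cal(c)
c2=r.read_camera("top");cv2.imwrite("pics/t3.png",c2["color"])
y=-.163;ex=np.array([np.cos(y),np.sin(y)]);ey=np.array([-np.sin(y),np.cos(y)]);o=np.array([.640,.157])
for a,b in ((1,1),(1,-1),(-1,1),(-1,-1)):
    p=o+a*.055*ex+b*.14*ey;print(a,b,proj(C,np.array([*p,.022]),True))
E
```

```text
1 1 [197.0741 113.0901]
1 -1 [460.8138 150.1543]
-1 1 [193.1139 213.2565]
-1 -1 [437.5734 243.6265]
```

View pics/w3.png

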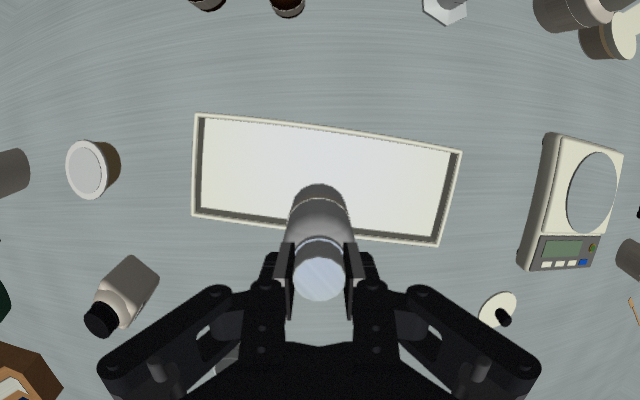

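View pics/t3.png

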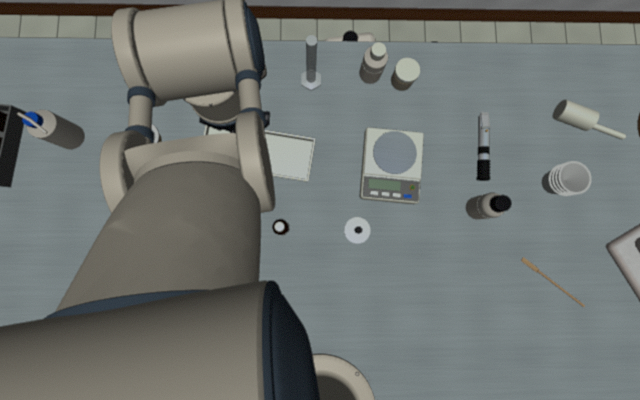

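The tray corners are seen at (195,113), (462,152), (193,215) and (438,245), within 2 px of where I predicted. Next I lower the flask.

Request:
{"op": "carry_out", "data": {
  "deltas": "1 0 -0.7 -3 0 0 0;1 0 0 -3 0 0 0;1 0 0 -2 0 0 0;1 0 0 -0.8 0 0 0;1 0 0 0 0 0 0"
}}

```text
time_s: 4.75
position: [0.638, 0.1493, 0.0963]
ee_rot: [3.135, -0.052, 0.011]
wrist_force: [-0.7, 0.5, 0.5]
width: 0.0248
```

Request:
{"op": "carry_out", "data": {
  "deltas": "1 0.2 0.5 -0.3 0 0 0;1 0 0 -0.2 0 0 0;1 0 0 0 0 0 0"
}}

```text
time_s: 5.05
position: [0.6412, 0.154, 0.0936]
ee_rot: [3.135, -0.054, 0.016]
wrist_force: [-0.5, -0.1, -1.2]
width: 0.0249
```

Request:
{"op": "carry_out", "data": {
  "deltas": "1 0 0.2 -0.4 0 0 0;1 0 0 -0.1 0 0 0;1 0 0 0 0 0 0"
}}

```text
time_s: 5.35
position: [0.6419, 0.1566, 0.0895]
ee_rot: [3.136, -0.053, 0.019]
wrist_force: [-0.2, 0.4, -0.9]
width: 0.0243
```

Request:
{"op": "carry_out", "data": {
  "deltas": "1 0 0 -0.2 0 0 0;1 0 0 0 0 0 0;1 0 0 -0.1 0 0 0;1 0 0 0 0 0 0"
}}

```text
time_s: 5.75
position: [0.642, 0.1566, 0.0863]
ee_rot: [3.136, -0.053, 0.02]
wrist_force: [-0.6, 0.7, -0.7]
width: 0.0244
```

Request:
{"op": "carry_out", "data": {
  "deltas": "1 0 0 -0.1 0 0 0;1 0 0 0 0 0 0"
}}

```text
time_s: 5.95
position: [0.6428, 0.1565, 0.0862]
ee_rot: [3.136, -0.053, 0.023]
wrist_force: [-0.5, 1.1, -0.8]
width: 0.0245
```

Request:
{"op": "carry_out", "data": {
  "deltas": "0.6 0 0 0 0 0 0;0.3 0 0 0 0 0 0;0 0 0 0 0 0 0;0 0 0 0.2 0 0 0;0 0 0 2 0 0 0;0 -1 0.5 3 0 0 0;0 -2 1 3 0 0 0;0 -3 1 2 0 0 0"
}}

```text
time_s: 6.75
position: [0.5822, 0.1805, 0.188]
ee_rot: [3.135, -0.057, 0.016]
wrist_force: [0.6, 0.5, 1.3]
width: 0.0855
```

```bash
python3 st.py; python3 - <<'E'
from h import *
c=r.read_camera("wrist");cv2.imwrite("pics/w4.png",c["color"]);C=cal(c)
for n,p in {"flask":(.64,.157,.106),"beakrim":(.421,.269,.08),"sqcap":(.509,.416,.118)}.items(): print(n,proj(C,np.array(p),True))
E
```

```text
t 6.75 pos [0.5822 0.1805 0.188 ] w 0.08549486022602021 F [0.6102 0.4679 1.3129] jaw yaw deg -92.09679018232086 toolz [ 0.0102 -0.0064 -0.9999] fix turn xy [0.0064 0.0102 0.    ] q6 1.8180659982288871
flask [347.0271 129.7563]
beakrim [242.6771 339.8304]
sqcap [ 90.4591 284.6472]
```

View pics/w4.png

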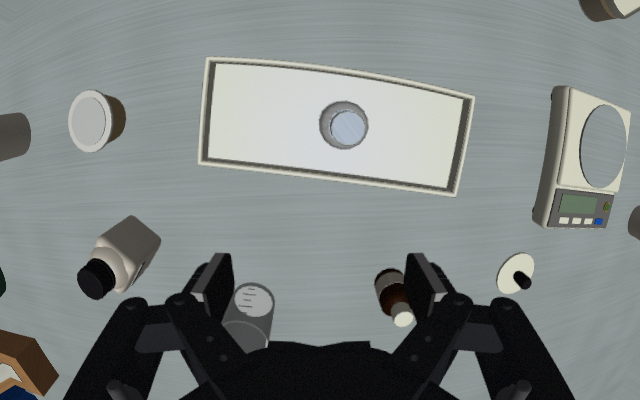

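The flask stands in the middle of the tray, cap at (347,128). Next is the beaker.

Request:
{"op": "carry_out", "data": {
  "deltas": "0 -3.5 2 0 0 0 0;0 -4 2.2 0 0 0 0;0 -4 2.2 0 0 0 0;0 -3 1.6 -1 0 0 0;0 -1 0.5 -1 0 0 0;0 0 0 -0.5 0 0 0;0 0 0 0 0.006 0.01 0"
}}

```text
time_s: 7.5
position: [0.4169, 0.2697, 0.1687]
ee_rot: [-3.138, 0.053, -0.009]
wrist_force: [0.7, -0.6, 0.1]
width: 0.0852
```

```bash
python3 st.py; python3 - <<'E'
from h import *
c=r.read_camera("wrist");cv2.imwrite("pics/w5.png",c["color"]);C=cal(c)
for n,p in {"beakrim":(.421,.269,.08),"beakfoot":(.421,.271,.0)}.items(): print(n,proj(C,np.array(p),True))
E
```

```text
t 7.5 pos [0.4169 0.2697 0.1687] w 0.08521003513977699 F [ 0.6513 -0.6183  0.1458] jaw yaw deg -91.95051542683885 toolz [ 0.0058  0.0026 -1.    ] fix turn xy [-0.0026  0.0058  0.    ] q6 2.0590265567226536
beakrim [319.3307 198.3117]
beakfoot [317.3516 175.3039]
```

View pics/w5.png

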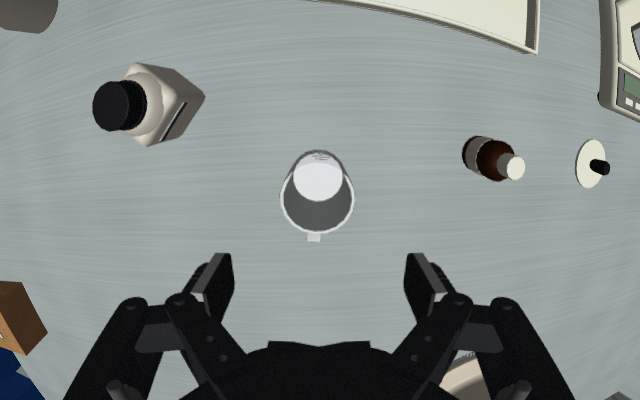

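The beaker rim is at (317,198) and its foot at (318,176), as predicted, with the spout facing the robot. Descending.

Request:
{"op": "carry_out", "data": {
  "deltas": "0 0.3 0 -3 0 0 0;0 0 0 -3.5 0 0 0;0 0 0 -3 0 0 0;0 0 0 -2 0 0 0;0 0 0 -1 0 0 0;0 0 0 0 0 0 0"
}}

```text
time_s: 8.15
position: [0.4304, 0.2681, 0.0421]
ee_rot: [-3.132, 0.065, -0.02]
wrist_force: [0.1, -0.0, 0.9]
width: 0.0855
```

Request:
{"op": "carry_out", "data": {
  "deltas": "0 -0.8 0.2 -0.6 0 0 0;0 0 0 0 0 0 0"
}}

```text
time_s: 8.35
position: [0.4233, 0.2702, 0.037]
ee_rot: [-3.132, 0.067, -0.023]
wrist_force: [-1.2, 0.3, 1.1]
width: 0.0851
```

```bash
python3 st.py
```

```text
t 8.35 pos [0.4233 0.2702 0.037 ] w 0.08514665441472827 F [-1.1676  0.3248  1.0522] jaw yaw deg -92.46210407775654 toolz [ 0.0146  0.0089 -0.9999] fix turn xy [-0.0089  0.0146  0.    ] q6 2.0595890872318288
```

Request:
{"op": "carry_out", "data": {
  "deltas": "0 -0.2 0 -0.3 -0.009 0.015 0;0 0 0 0 0 0 0;0.3 0 0 0 0 0 0;0.6 0 0 0 0 0 0;1 0 0 0 0 0 0;1 0 0 0 0 0 0;1 0 0 0 0 0 0",
  "squeeze": 22
}}

```text
time_s: 9.05
position: [0.4224, 0.2712, 0.0363]
ee_rot: [-3.14, 0.066, -0.004]
wrist_force: [-0.2, 0.2, -0.1]
width: 0.0604
```

```bash
python3 st.py
```

```text
t 9.05 pos [0.4224 0.2712 0.0363] w 0.0603706820186232 F [-0.2134  0.1859 -0.1122] jaw yaw deg -92.40998729508078 toolz [ 0.0023  0.001  -1.    ] fix turn xy [-0.001   0.0023  0.    ] q6 2.064698929352032
```

Request:
{"op": "carry_out", "data": {
  "deltas": "1 0 0 2 0 0 0;1 0 0 4 0 0 0;1 0 0 4 0 0 0;1 1 -2 2 0 0 0;1 1.9 -4.2 1 0 0 0;1 1.9 -4.2 0 0 0 0;1 1.9 -4.2 0 0 0 0;1 1.9 -4.2 0 0 0 0"
}}

```text
time_s: 9.85
position: [0.5081, 0.0804, 0.1721]
ee_rot: [-3.14, 0.053, -0.005]
wrist_force: [-0.6, 0.2, -0.3]
width: 0.06
```

Request:
{"op": "carry_out", "data": {
  "deltas": "1 1.9 -4.2 0 0 0 0;1 1.9 -4.2 0 0 0 0;1 1.9 -4.2 0 0 0 0;1 1.9 -4.2 0 0 0 0;1 1.5 -3.4 0 0 0 0;1 0.6 -1.5 0 0 0 0;1 0 0 0 0 0 0"
}}

```text
time_s: 10.55
position: [0.6085, -0.1523, 0.1715]
ee_rot: [-3.141, 0.062, -0.007]
wrist_force: [-0.1, 1.1, -0.3]
width: 0.0599
```

```bash
python3 st.py; python3 - <<'E'
from h import *
c=r.read_camera("wrist");cv2.imwrite("pics/w6.png",c["color"]);C=cal(c)
t=np.linspace(0,2*np.pi,9)[:-1]
for a in t: print(proj(C,np.array([.628+.055*np.cos(a),-.189+.055*np.sin(a),.055]),True))
E
```

```text
t 10.55 pos [ 0.6085 -0.1523  0.1715] w 0.05993482261353827 F [-0.1043  1.0682 -0.2513] jaw yaw deg -92.26535204862252 toolz [ 0.0043 -0.     -1.    ] fix turn xy [0.     0.0043 0.    ] q6 1.2685588550146143
[358.9678 105.6706]
[312.8896 126.1417]
[296.0672 172.2602]
[316.6502 214.1324]
[359.8743 228.9726]
[401.9357 210.633 ]
[420.798  168.4698]
[404.2179 124.4721]
```

View pics/w6.png

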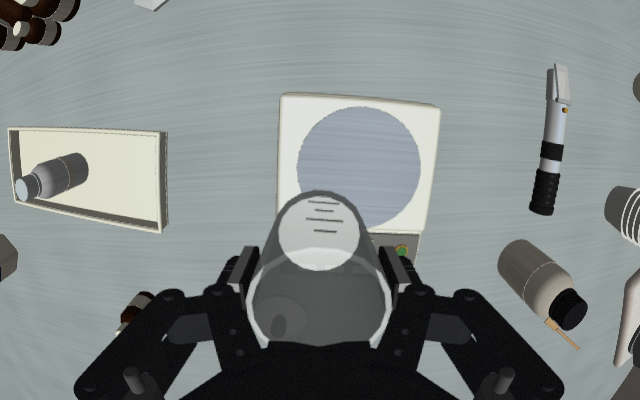

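The pan (297–421 across, 107–229 down) matches its estimated position. I'll check where the beaker sits relative to the tool from its foot disc at (318,231).

```bash
python3 - <<'E'
from h import *
c=r.read_camera("wrist");C=cal(c)
print(atz(ray(C,(318.5,231),True),.138),atz(ray(C,(319,298),True),.215), r.sense()["position"])
E
```

```text
[ 0.6081 -0.1513  0.138 ] [ 0.6129 -0.1517  0.215 ] [ 0.6076 -0.15    0.1716]
```

Request:
{"op": "carry_out", "data": {
  "deltas": "1 0.8 -1.6 0 0 0 0;1 0.8 -1.6 0 0 0 0;1 0.2 -0.3 -0.5 0 0 0;1 0 0 0 0 0 0;1 0 0 0 0 0.004 0"
}}

```text
time_s: 11.15
position: [0.6244, -0.18, 0.166]
ee_rot: [-3.138, 0.052, 0.005]
wrist_force: [-0.2, -0.6, -0.9]
width: 0.0596
```

Request:
{"op": "carry_out", "data": {
  "deltas": "1 0.3 -0.7 -2 0 0 0;1 0 0 -2 0 0 0;1 0 0 -1.2 0 0 0;1 0 0 -0.3 0 0 0;1 0 0 0 0 0 0"
}}

```text
time_s: 11.65
position: [0.627, -0.1841, 0.1103]
ee_rot: [-3.138, 0.049, 0.006]
wrist_force: [-1.4, 0.3, -0.4]
width: 0.0598
```

```bash
python3 st.py
```

```text
t 11.65 pos [ 0.627  -0.1841  0.1103] w 0.05975283455123749 F [-1.4028  0.3271 -0.4222] jaw yaw deg -91.77443399334093 toolz [-0.0038  0.0033 -1.    ] fix turn xy [-0.0033 -0.0038 -0.    ] q6 1.223131749320982
```

Request:
{"op": "carry_out", "data": {
  "deltas": "1 0.1 -0.5 -0.8 0 0 0;1 0 0 -0.4 0 0 0;1 0 0 -0.2 0 0 0;1 0 0 0 0 0 0"
}}

```text
time_s: 12.05
position: [0.6289, -0.1897, 0.097]
ee_rot: [-3.139, 0.048, 0.002]
wrist_force: [0.9, 0.6, -1.1]
width: 0.0599
```

```bash
python3 st.py
```

```text
t 12.05 pos [ 0.6289 -0.1897  0.097 ] w 0.05991414669114855 F [ 0.9453  0.5948 -1.0757] jaw yaw deg -91.76657223682673 toolz [-0.0015  0.0023 -1.    ] fix turn xy [-0.0023 -0.0015 -0.    ] q6 1.2161520873511646
```

Request:
{"op": "carry_out", "data": {
  "deltas": "1 0 0.1 -0.3 0 0 0;1 0 0 0 0 0 0;1 0 0 -0.1 0 0 0;1 0 0 0 0 0 0"
}}

```text
time_s: 12.45
position: [0.6292, -0.1886, 0.0933]
ee_rot: [-3.139, 0.048, 0.001]
wrist_force: [-0.4, -0.0, -0.7]
width: 0.0596
```

```bash
python3 st.py
```

```text
t 12.45 pos [ 0.6292 -0.1886  0.0933] w 0.059631795164393625 F [-0.4061 -0.0199 -0.733 ] jaw yaw deg -91.76188351112177 toolz [-0.0007  0.002  -1.    ] fix turn xy [-0.002  -0.0007 -0.    ] q6 1.217738790618226
```

Request:
{"op": "carry_out", "data": {
  "deltas": "1 0 0 -0.15 0 0 0;1 0 0 0 0 0 0;1 0 0 -0.1 0 0 0;1 0 0 0 0 0 0"
}}

```text
time_s: 12.85
position: [0.6295, -0.1887, 0.0912]
ee_rot: [-3.14, 0.048, -0.0]
wrist_force: [0.2, -0.7, -0.0]
width: 0.0599
```

```bash
python3 st.py
```

```text
t 12.85 pos [ 0.6295 -0.1887  0.0912] w 0.059921984388641804 F [ 0.2126 -0.7257 -0.0307] jaw yaw deg -91.76184211073245 toolz [ 0.0001  0.0017 -1.    ] fix turn xy [-0.0017  0.0001  0.    ] q6 1.217739417702988
```

Request:
{"op": "carry_out", "data": {
  "deltas": "0.7 0 0 0 0 0 0;0.4 0 0 0 0 0 0;0 0 0 0 0 0 0;0 0 0 0 0 0 0;0 0 0 2 0 0 0;0 0 0 4 0 0 0;0 -1 0.5 4 0 0 0;0 -4 2 0 0 0 0"
}}

```text
time_s: 13.65
position: [0.5813, -0.165, 0.1926]
ee_rot: [-3.14, 0.05, -0.001]
wrist_force: [1.2, -1.5, -0.5]
width: 0.0857
```

Request:
{"op": "carry_out", "data": {
  "deltas": "0 -4 2 0 0 0 0;0 -4 2 0 0 0 0;0 -4 2 -1 0 0 0;0 -1.5 0.6 -1 0 0 0;0 0 0 0 0 0 0"
}}

```text
time_s: 14.15
position: [0.4374, -0.0948, 0.1741]
ee_rot: [-3.14, 0.049, -0.004]
wrist_force: [-0.6, -0.8, 0.8]
width: 0.0856
```

```bash
python3 st.py; python3 - <<'E'
from h import *
c=r.read_camera("wrist");cv2.imwrite("pics/w7.png",c["color"]);C=cal(c)
for n,p in {"knobtop":(.437,-.0965,.04),"disc":(.437,-.097,.010),"rim":(.628,-.189,.135),"pan":(.628,-.189,.055)}.items(): print(n,proj(C,np.array(p),True))
E
```

```text
t 14.15 pos [ 0.4374 -0.0948  0.1741] w 0.08562698307189312 F [-0.6351 -0.8106  0.8434] jaw yaw deg -91.79102868590327 toolz [ 0.0028  0.0008 -1.    ] fix turn xy [-0.0008  0.0028  0.    ] q6 1.2525993397912618
knobtop [320.19   187.9636]
disc [320.5269 180.0657]
rim [454.6654 -57.6109]
pan [419.3835 -18.7807]
```

View pics/w7.png

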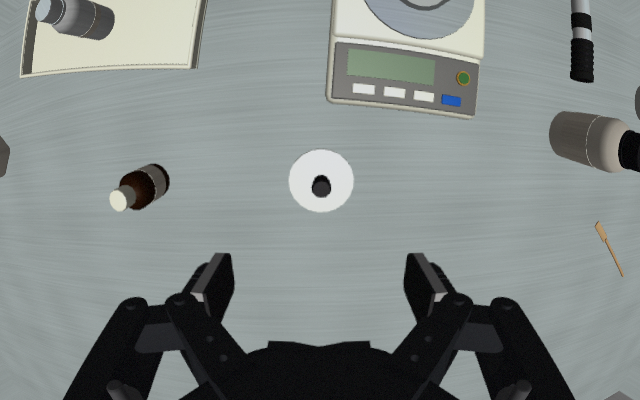

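Knob at (321,187), as predicted. Descending onto it.

Request:
{"op": "carry_out", "data": {
  "deltas": "0 0 -0.1 -4 0 0 0;0 0 0 -4 0 0 0;0 0 0 -3 0 0 0;0 0 0 -2 0 0 0;0 0 0 -1 0 0 0;0 0 0 0 0 0 0"
}}

```text
time_s: 14.8
position: [0.4502, -0.1012, 0.0322]
ee_rot: [3.137, -0.051, 0.028]
wrist_force: [0.4, 0.8, 0.2]
width: 0.0853
```

```bash
python3 st.py
```

```text
t 14.8 pos [ 0.4502 -0.1012  0.0322] w 0.08531021076785808 F [0.4045 0.7698 0.1531] jaw yaw deg -91.84831889218331 toolz [ 0.0177 -0.0047 -0.9998] fix turn xy [0.0047 0.0177 0.    ] q6 1.2485306957104354
```

Request:
{"op": "carry_out", "data": {
  "deltas": "0 -1.1 0.4 -0.4 0.005 0.018 0;0 -0.2 0 -0.4 0 0 0;0 0 0 -0.3 0 0 0;0 0 0 -0.2 0 0 0;0 0 0 0 0 0 0"
}}

```text
time_s: 15.3
position: [0.4387, -0.098, 0.0209]
ee_rot: [3.14, -0.051, 0.005]
wrist_force: [1.3, -0.2, 0.6]
width: 0.0858
```

```bash
python3 st.py
```

```text
t 15.3 pos [ 0.4387 -0.098   0.0209] w 0.08581832407699719 F [ 1.346  -0.2205  0.5749] jaw yaw deg -91.85258899469282 toolz [ 0.0029 -0.0011 -1.    ] fix turn xy [0.0011 0.0029 0.    ] q6 1.250505298412705
```

Request:
{"op": "carry_out", "data": {
  "deltas": "0 -0.2 0.1 -0.4 0.001 0.003 0;0.3 0 0 0 0 0 0;0.6 0 0 0 0 0 0;0.8 0 0 0 0 0 0;1 0 0 0 0 0 0;1 0 0 0 0 0 0;1 0 0 0 0 0 0",
  "squeeze": 30
}}

```text
time_s: 16.0
position: [0.437, -0.097, 0.0172]
ee_rot: [3.141, -0.051, 0.001]
wrist_force: [0.8, -0.7, -0.8]
width: 0.0166
```

```bash
python3 st.py; python3 - <<'E'
from h import *
c=r.read_camera("wrist");cv2.imwrite("pics/w8.png",c["color"])
E
```

```text
t 16.0 pos [ 0.437  -0.097   0.0172] w 0.01659373038517548 F [ 0.7969 -0.6765 -0.8322] jaw yaw deg -91.84420204273347 toolz [ 0.0009 -0.0004 -1.    ] fix turn xy [0.0004 0.0009 0.    ] q6 1.2513551512570034
```

View pics/w8.png

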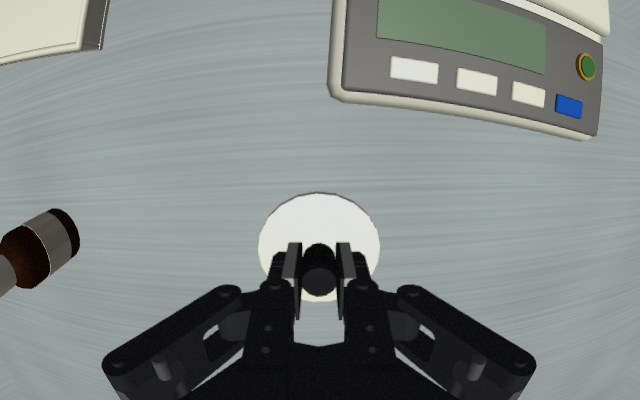

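The knob is held at (319,270) and the cover looks centred on the tool. I'll lift it, then measure the beaker before the fit.

Request:
{"op": "carry_out", "data": {
  "deltas": "1 0 0 2 0 0 0;1 0 0 4 0 0 0;1 0 0 4 0 0 0;1 0 0 4 0 0 0;1 1 -0.5 3 0 0 0;1 2 -1 0.5 0 0 0;1 2 -1 0 0 0 0;1 0 0 0 0 0 0"
}}

```text
time_s: 16.85
position: [0.4865, -0.122, 0.2002]
ee_rot: [3.141, -0.05, 0.0]
wrist_force: [0.5, 0.3, -1.0]
width: 0.0173
```

```bash
python3 st.py; python3 - <<'E'
from h import *
c=r.read_camera("wrist");cv2.imwrite("pics/w9.png",c["color"]);C=cal(c)
t=np.linspace(0,2*np.pi,9)[:-1]
for R,z in ((.03,.135),(.0285,.055),(.055,.055)): print([proj(C,np.array([.628+R*np.cos(a),-.189+R*np.sin(a),z]),True).round(0).tolist() for a in t])
d=r.read_camera("top");t=d["color"][110:230,330:450];cv2.imwrite("pics/t9.png",cv2.resize(t,None,fx=5,fy=5,interpolation=cv2.INTER_CUBIC))
d=r.read_camera("scene");t=d["color"][150:290,200:340];cv2.imwrite("pics/s9.png",cv2.resize(t,None,fx=4,fy=4,interpolation=cv2.INTER_CUBIC))
E
```

```text
t 16.85 pos [ 0.4865 -0.122   0.2002] w 0.017261065839722176 F [ 0.4509  0.2505 -0.9971] jaw yaw deg -91.83026281582306 toolz [ 0.0001 -0.0003 -1.    ] fix turn xy [0.0003 0.0001 0.    ] q6 1.2382190597810057
[[407.0, -26.0], [378.0, -17.0], [367.0, 10.0], [381.0, 40.0], [412.0, 54.0], [440.0, 44.0], [450.0, 17.0], [437.0, -12.0]]
[[385.0, 7.0], [364.0, 14.0], [355.0, 34.0], [365.0, 55.0], [387.0, 65.0], [408.0, 57.0], [415.0, 37.0], [406.0, 17.0]]
[[383.0, -18.0], [343.0, -4.0], [326.0, 35.0], [345.0, 75.0], [388.0, 92.0], [427.0, 77.0], [441.0, 39.0], [423.0, 0.0]]
```

View pics/w9.png

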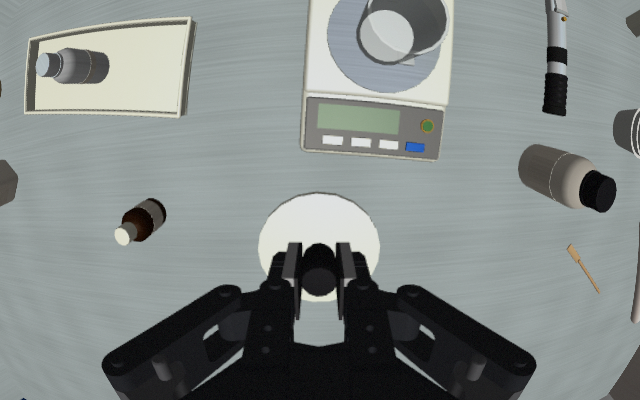

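View pics/t9.png

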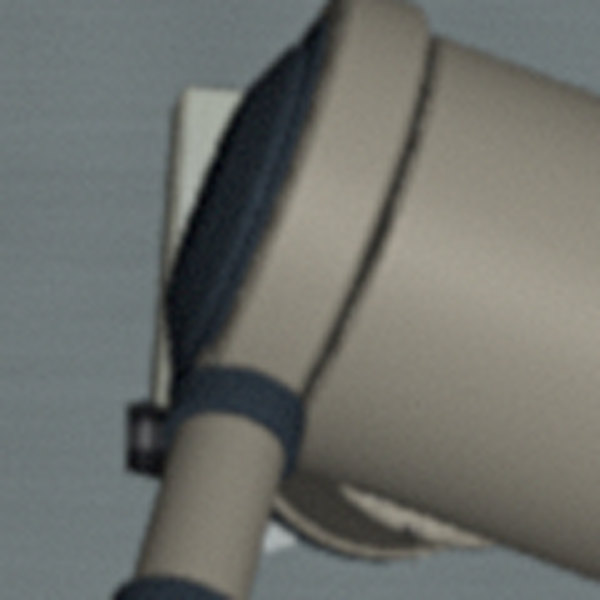

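View pics/s9.png

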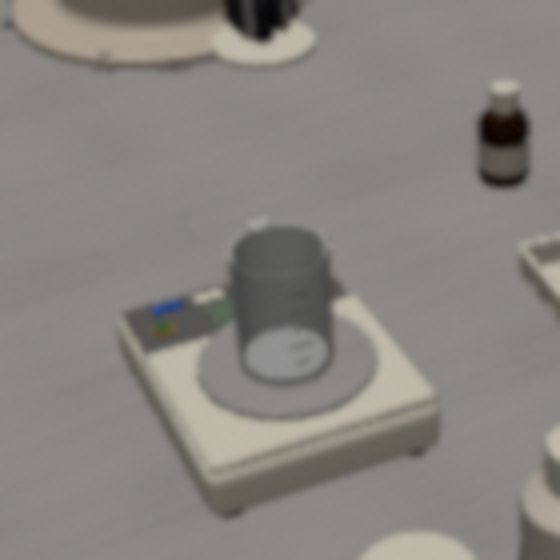

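The beaker floor shows at about (387,36) in the wrist view, as expected for (0.628,-0.189). I'll move closer for a precise look at the rim.

Request:
{"op": "carry_out", "data": {
  "deltas": "1 2 -1.8 1 0 0 0;1 2.5 -2.5 1 0 0 0;1 2 -2 0.3 0 0 0;1 0.5 -0.4 0 0 0 0;1 0 0 0 0 0 0"
}}

```text
time_s: 17.5
position: [0.5496, -0.1864, 0.2204]
ee_rot: [-3.136, 0.048, 0.019]
wrist_force: [1.0, 0.0, -0.7]
width: 0.0175
```

```bash
python3 st.py; python3 - <<'E'
from h import *
c=r.read_camera("wrist");cv2.imwrite("pics/w10.png",c["color"]);C=cal(c);im=c["color"].copy()
t=np.linspace(0,2*np.pi,60)
for R,z,col in ((.03,.135,(0,0,255)),(.0285,.055,(0,255,0)),(.055,.055,(255,0,0))):
    for a in t:
        p=proj(C,np.array([.628+R*np.cos(a),-.189+R*np.sin(a),z]),True).round().astype(int)
        if 0<=p[0]<640 and 0<=p[1]<400: im[p[1],p[0]]=col
cv2.imwrite("pics/w10b.png",cv2.resize(im[0:250,200:480],None,fx=2.4,fy=2.4,interpolation=cv2.INTER_NEAREST))
E
```

```text
t 17.5 pos [ 0.5496 -0.1864  0.2204] w 0.017470047223922484 F [ 1.0465  0.0248 -0.7373] jaw yaw deg -91.74228295813218 toolz [-0.0123  0.005  -0.9999] fix turn xy [-0.005  -0.0123 -0.    ] q6 1.1718640964415092
```

View pics/w10b.png

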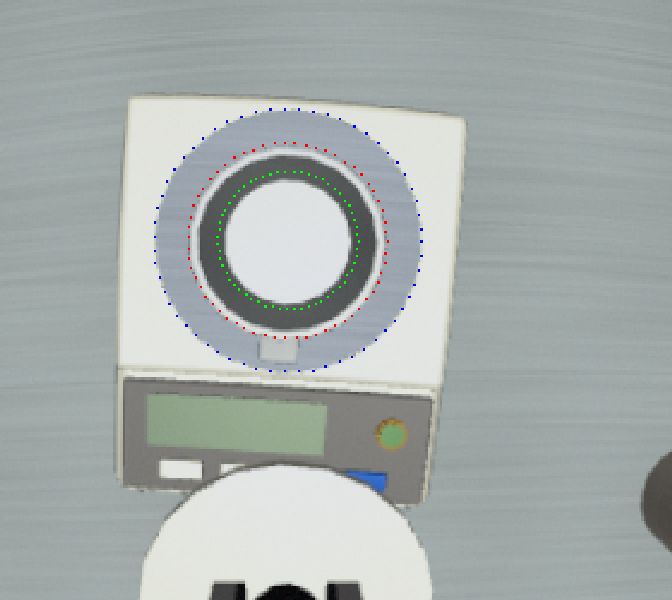

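The overlay shows the beaker centred on the pan within about 1 mm (rim centre (288,241) against (288,240)). Next I level the tool and move over it.

Request:
{"op": "carry_out", "data": {
  "deltas": "1 2 0 -0.5 -0.005 -0.012 0;1 2.5 0 -0.5 0 0 0;1 2.2 -0.1 0 0 0 0;1 0.8 0 0 0 0 0;1 0 0 0 0 0 0"
}}

```text
time_s: 18.05
position: [0.6237, -0.1822, 0.2079]
ee_rot: [-3.139, 0.045, 0.006]
wrist_force: [-0.6, -0.1, -1.2]
width: 0.0173
```

```bash
python3 st.py
```

```text
t 18.05 pos [ 0.6237 -0.1822  0.2079] w 0.01728542854025253 F [-0.5824 -0.1047 -1.151 ] jaw yaw deg -91.6335198186603 toolz [-0.0041  0.0022 -1.    ] fix turn xy [-0.0022 -0.0041 -0.    ] q6 1.2228096144885188
```

Request:
{"op": "carry_out", "data": {
  "deltas": "1 0.3 -0.6 -1.5 -0.002 -0.004 0;1 0 0 -1.5 0 0 0;1 0 0 -1 0 0 0;1 0 0 0 0 0 0"
}}

```text
time_s: 18.45
position: [0.6238, -0.1865, 0.1667]
ee_rot: [-3.141, 0.043, 0.002]
wrist_force: [-0.1, 0.2, -0.3]
width: 0.0169
```

```bash
python3 st.py
```

```text
t 18.45 pos [ 0.6238 -0.1865  0.1667] w 0.0169362045922719 F [-0.09    0.1561 -0.2669] jaw yaw deg -91.56148351341939 toolz [-0.0013  0.0005 -1.    ] fix turn xy [-0.0005 -0.0013 -0.    ] q6 1.2158980174253518
```

Request:
{"op": "carry_out", "data": {
  "deltas": "1 0.5 -0.2 -0.6 0 -0.001 0;1 0 0 -0.3 0 0 0;1 0 0 0 0 0 0;1 0 0 0 0 0 0"
}}

```text
time_s: 18.85
position: [0.6291, -0.1886, 0.1585]
ee_rot: [-3.141, 0.043, -0.002]
wrist_force: [0.2, -0.1, -0.0]
width: 0.0173
```

```bash
python3 st.py;python3 - <<'E'
from h import *
c=r.read_camera("wrist");cv2.imwrite("pics/w11.png",c["color"])
d=r.read_camera("scene");t=d["color"][150:290,200:340];cv2.imwrite("pics/s11.png",cv2.resize(t,None,fx=4,fy=4,interpolation=cv2.INTER_CUBIC))
E
```

```text
t 18.85 pos [ 0.6291 -0.1886  0.1585] w 0.01732555144652031 F [ 0.2393 -0.0743 -0.0269] jaw yaw deg -91.56359958319648 toolz [ 0.0011  0.     -1.    ] fix turn xy [-0.      0.0011  0.    ] q6 1.2155538591645252
```

View pics/s11.png

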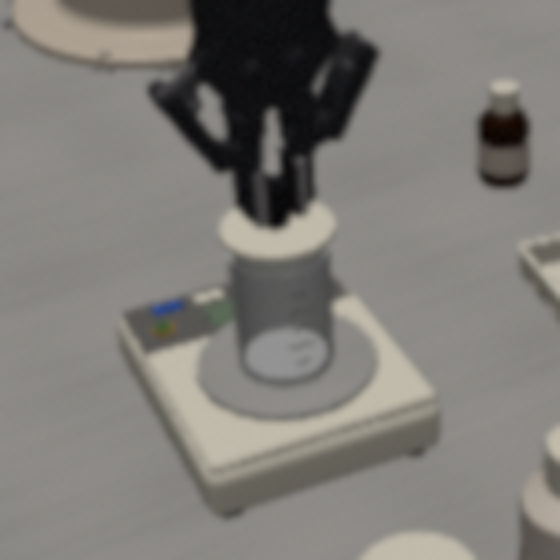

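The cover sits level above the beaker at (278,230), so I lower gently.

Request:
{"op": "carry_out", "data": {
  "deltas": "1 0 0 -0.3 0 0 0;1 0 0 -0.2 0 0 0;1 -0.1 0 -0.2 0 0 0;1 0 0 0 0 0 0"
}}

```text
time_s: 19.35
position: [0.6281, -0.1886, 0.1514]
ee_rot: [3.141, -0.043, 0.003]
wrist_force: [-0.0, -0.5, -0.6]
width: 0.017
```

```bash
python3 st.py
```

```text
t 19.35 pos [ 0.6281 -0.1886  0.1514] w 0.01701101922902923 F [-0.0223 -0.4789 -0.6115] jaw yaw deg -91.5637760493213 toolz [ 0.0017 -0.0002 -1.    ] fix turn xy [0.0002 0.0017 0.    ] q6 1.2149463458229792
```

Request:
{"op": "carry_out", "data": {
  "deltas": "1 0 0 -0.2 0 0.001 0;1 0 0 0 0 0 0;1 0 0 -0.2 0 0 0;1 0 0 0 0 0 0"
}}

```text
time_s: 19.75
position: [0.6281, -0.1886, 0.147]
ee_rot: [3.141, -0.043, 0.001]
wrist_force: [-0.2, -0.4, -1.4]
width: 0.0169
```

```bash
python3 st.py
```

```text
t 19.75 pos [ 0.6281 -0.1886  0.147 ] w 0.016871128638510854 F [-0.236  -0.3672 -1.3724] jaw yaw deg -91.55981054620705 toolz [ 0.0005 -0.0002 -1.    ] fix turn xy [0.0002 0.0005 0.    ] q6 1.2152640961766288
```

Request:
{"op": "carry_out", "data": {
  "deltas": "1 0 0 -0.1 0 0 0;1 0 0 0 0 0 0;0.9 0 0 0 0 0 0;0.7 0 0 0 0 0 0;0.5 0 0 0 0 0 0;0.3 0 0 0 0 0 0;0.3 0 0 0 0 0 0"
}}

```text
time_s: 20.45
position: [0.6284, -0.1888, 0.1463]
ee_rot: [3.141, -0.043, 0.002]
wrist_force: [0.3, -0.2, -0.1]
width: 0.0597
```

Request:
{"op": "carry_out", "data": {
  "deltas": "0.2 0 0 1 0 0 0;0.2 0 0 3 0 0 0;0 0 0 3 0 0 0;0 -2 -1 2 0 0 0;0 -3 -3 0 0 0 0;0 -1 -2 0 0 0 0;0 0 0 0 0 0 0"
}}

```text
time_s: 21.15
position: [0.5668, -0.2498, 0.2445]
ee_rot: [3.139, -0.039, 0.006]
wrist_force: [0.1, 0.8, 0.3]
width: 0.0855
```

```bash
python3 st.py;python3 - <<'E'
from h import *
c=r.read_camera("wrist");cv2.imwrite("pics/w12.png",c["color"]);C=cal(c)
for n,p in {"knobtop":(.628,-.189,.169),"disc":(.628,-.189,.139),"round":(.492,-.406,.137)}.items(): print(n,proj(C,np.array(p),True))
d=r.read_camera("scene");t=d["color"][150:290,200:340];cv2.imwrite("pics/s12.png",cv2.resize(t,None,fx=4,fy=4,interpolation=cv2.INTER_CUBIC))
E
```

```text
t 21.15 pos [ 0.5668 -0.2498  0.2445] w 0.08545746172000497 F [0.0916 0.8131 0.2688] jaw yaw deg -91.43053155952717 toolz [ 0.004  -0.0026 -1.    ] fix turn xy [0.0026 0.004  0.    ] q6 1.0845143356869877
knobtop [231.3835 129.9975]
disc [241.2418 126.778 ]
round [473.3221 263.013 ]
```

View pics/s12.png

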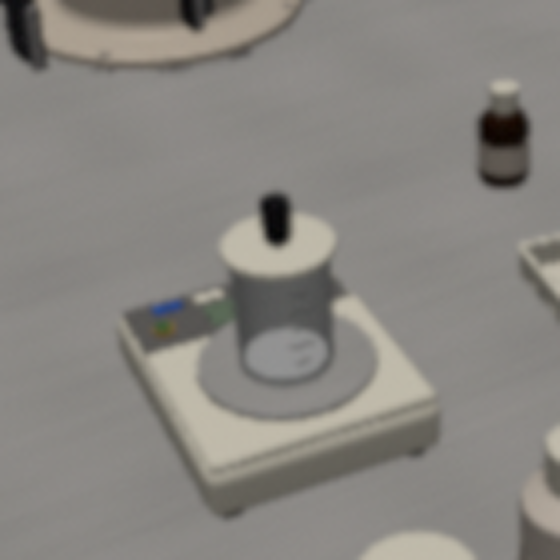

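View pics/w12.png

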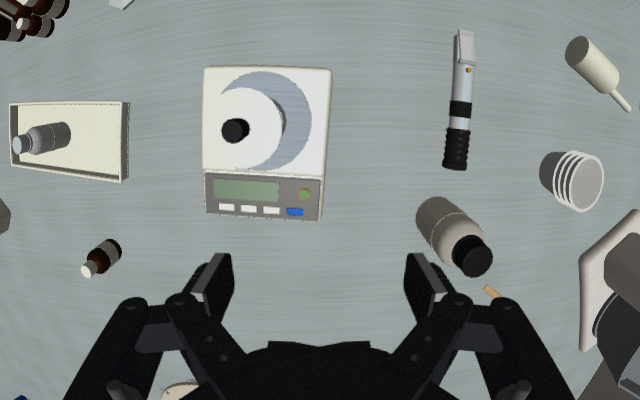

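The cover is seated level, with the knob in the wrist view at (233,130) against (231,130) predicted. Next is the round bottle.

Request:
{"op": "carry_out", "data": {
  "deltas": "0 -1.5 -3 0 0 0 0;0 -2 -4 0 0 0 0;0 -2 -4 -0.5 0 0 0;0 -1.5 -3 -1 0 0 0;0 -0.5 -1.2 -1 0 0 0;0 0 0 0 0 0 0;0 0 0 0 0 0 0"
}}

```text
time_s: 21.95
position: [0.4952, -0.3988, 0.2186]
ee_rot: [-3.141, 0.026, -0.008]
wrist_force: [0.4, 0.4, -0.2]
width: 0.0851
```

```bash
python3 st.py;python3 - <<'E'
from h import *
c=r.read_camera("wrist");cv2.imwrite("pics/w13.png",c["color"]);C=cal(c)
for n,p in {"round":(.492,-.406,.137)}.items(): print(n,proj(C,np.array(p),True))
E
```

```text
t 21.95 pos [ 0.4952 -0.3988  0.2186] w 0.08512543450975253 F [ 0.435   0.4216 -0.2081] jaw yaw deg -90.93443417851222 toolz [ 0.0052  0.0002 -1.    ] fix turn xy [-0.0002  0.0052  0.    ] q6 0.8121325097410108
round [327.7716 209.9228]
```

View pics/w13.png

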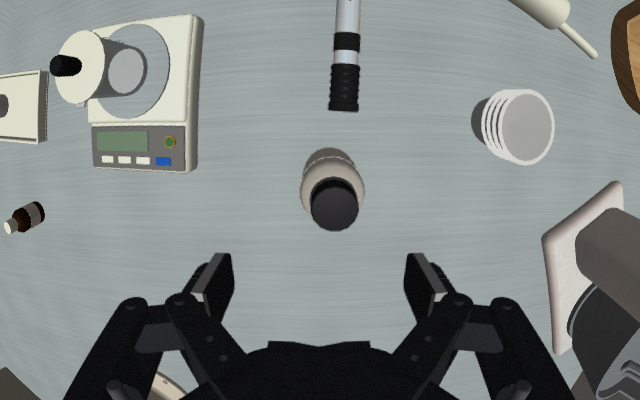

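```bash
python3 - <<'E'
from h import *
c=r.read_camera("wrist");C=cal(c)
print(atz(ray(C,(334.5,207),True),.137))
im=c["color"][130:250,270:400];cv2.imwrite("pics/w13c.png",cv2.resize(im,None,fx=5,fy=5,interpolation=cv2.INTER_CUBIC))
E
```

```text
[ 0.4944 -0.4109  0.137 ]
```

View pics/w13c.png

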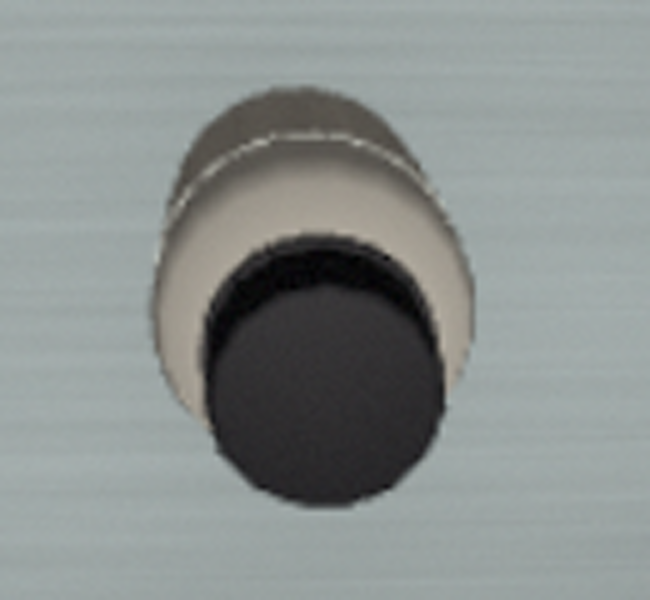

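The cap's top centre is at (335,209), which puts the bottle at about (0.493,-0.410).

Request:
{"op": "carry_out", "data": {
  "deltas": "0 -0.2 -1.1 -1 0 0.005 0;0 0 0 -2 0 0 0;0 0 0 -2 0 0 0;0 0 0 -2 0 0 0;0 0 0 -1.2 0 0 0;0 0 0 -0.8 0 0 0;0 0 0 0 0 0 0"
}}

```text
time_s: 22.75
position: [0.4967, -0.4086, 0.1253]
ee_rot: [3.139, -0.014, 0.003]
wrist_force: [-0.2, 0.3, -0.1]
width: 0.0853
```

```bash
python3 st.py
```

```text
t 22.75 pos [ 0.4967 -0.4086  0.1253] w 0.08526769104015053 F [-0.2327  0.3107 -0.1075] jaw yaw deg -90.50508720510331 toolz [ 0.0018 -0.0027 -1.    ] fix turn xy [0.0027 0.0018 0.    ] q6 0.7991346304593588
```

Request:
{"op": "carry_out", "data": {
  "deltas": "0 -0.4 -0.1 -0.9 0.002 0.002 0;0 0 0 -0.2 0 0 0;0.3 0 0 0 0 0 0;0.6 0 0 0 0 0 0;1 0 0 0 0 0 0;1 0 0 0 0 0 0;1 0 0 0 0 0 0;1 0 0 0 0 0 0",
  "squeeze": 60
}}

```text
time_s: 23.55
position: [0.4936, -0.4109, 0.1164]
ee_rot: [3.138, -0.014, 0.004]
wrist_force: [0.4, 0.0, -1.8]
width: 0.0359
```

```bash
python3 st.py;python3 - <<'E'
from h import *
c=r.read_camera("wrist");cv2.imwrite("pics/w14.png",c["color"])
E
```

```text
t 23.55 pos [ 0.4936 -0.4109  0.1164] w 0.03588187293063654 F [ 0.3727  0.038  -1.8344] jaw yaw deg -90.49980739125887 toolz [ 0.0028 -0.0039 -1.    ] fix turn xy [0.0039 0.0028 0.    ] q6 0.7930762604393402
```

View pics/w14.png

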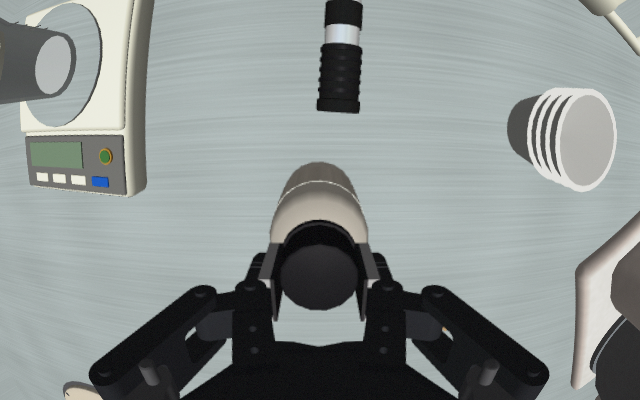

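The round bottle's cap is gripped at (319,277). I lift it, then detour round the balance.

Request:
{"op": "carry_out", "data": {
  "deltas": "1 0 0 2 0 0 0;1 0 0 4 0 0 0;1 0 0 4 0 0 0;1 -0.3 1 3 0 0 0;1 -0.3 3 1 0 0 0;1 0 4 0 0 0 0;1 0 4 0 0 0 0;1 0 4 0 0 0 0"
}}

```text
time_s: 24.4
position: [0.4854, -0.2493, 0.2602]
ee_rot: [3.138, -0.022, 0.004]
wrist_force: [0.8, -0.2, -1.7]
width: 0.0361
```

Request:
{"op": "carry_out", "data": {
  "deltas": "1 0 4.5 0 0 0 0;1 0 4.5 0 0 0 0;1 0 4.5 0 0 0 0;1 1 4.5 0 0 0 0;1 2 4 0 0 0 0;1 2 4 0 0 0 0;1 2 4 0 0 0 0;1 1 2 0 0 0 0"
}}

```text
time_s: 25.2
position: [0.5632, 0.0864, 0.2611]
ee_rot: [3.139, -0.023, 0.004]
wrist_force: [0.2, -0.7, -2.1]
width: 0.0359
```

```bash
python3 st.py
```

```text
t 25.2 pos [0.5632 0.0864 0.2611] w 0.035931509861364196 F [ 0.2337 -0.7172 -2.1257] jaw yaw deg -90.82734032161694 toolz [ 0.0027 -0.0027 -1.    ] fix turn xy [0.0027 0.0027 0.    ] q6 1.635169125308845
```

Request:
{"op": "carry_out", "data": {
  "deltas": "1 2 3.5 0 0 0 0;1 2 3.5 0 0 0 0;1 2 3.5 0 0 0 0;1 2 3.5 0 0 0 0;1 0.8 1.4 0 0 0 0;1 0 0 0 0 0 0"
}}

```text
time_s: 25.8
position: [0.6533, 0.2513, 0.2592]
ee_rot: [3.139, -0.016, 0.001]
wrist_force: [-0.9, -1.4, -2.2]
width: 0.0358
```

```bash
python3 st.py;python3 - <<'E'
from h import *
c=r.read_camera("wrist");cv2.imwrite("pics/w15.png",c["color"]);C=cal(c)
print(proj(C,np.array((.655,.248,.003)),True))
E
```

```text
t 25.8 pos [0.6533 0.2513 0.2592] w 0.035785672121334315 F [-0.8792 -1.3955 -2.2184] jaw yaw deg -90.59886673654954 toolz [ 0.0007 -0.0029 -1.    ] fix turn xy [0.0029 0.0007 0.    ] q6 1.8649106236168946
[320.1822 160.9942]
```

View pics/w15.png

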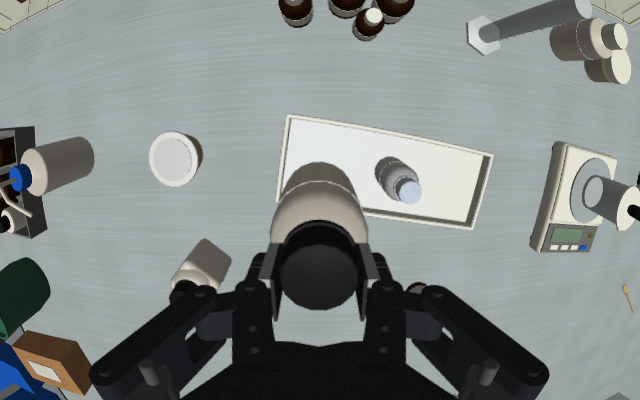

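Request:
{"op": "carry_out", "data": {
  "deltas": "1 0.2 -0.3 -2 0.003 0 0;1 0 0 -3 0 0 0;1 0 0 -3 0 0 0;1 0 0 -2 0 0 0;1 0 0 -1 0 0 0;1 0 0 -0.3 0 0 0;1 0 0 0 0 0 0"
}}

```text
time_s: 26.55
position: [0.6526, 0.241, 0.1448]
ee_rot: [3.14, -0.023, 0.002]
wrist_force: [-0.8, -0.1, -1.2]
width: 0.0362
```

```bash
python3 st.py
```

```text
t 26.55 pos [0.6526 0.241  0.1448] w 0.03623282899063138 F [-0.7817 -0.1077 -1.1554] jaw yaw deg -90.83386769702862 toolz [ 0.0011 -0.001  -1.    ] fix turn xy [0.001  0.0011 0.    ] q6 1.8544361608792816
```

Request:
{"op": "carry_out", "data": {
  "deltas": "1 0.2 0.5 -0.8 0.001 0.001 0;1 0 0.2 -0.6 0 0 0;1 0 0 -0.4 0 0 0;1 0 0 -0.2 0 0 0;1 0 0 0 0 0 0"
}}

```text
time_s: 27.05
position: [0.6562, 0.2491, 0.1263]
ee_rot: [-3.14, 0.023, -0.007]
wrist_force: [0.2, -0.1, -1.7]
width: 0.036
```

```bash
python3 st.py
```

```text
t 27.05 pos [0.6562 0.2491 0.1263] w 0.036012288689112666 F [ 0.1561 -0.0821 -1.657 ] jaw yaw deg -90.82245461842774 toolz [ 0.0045  0.0013 -1.    ] fix turn xy [-0.0013  0.0045  0.    ] q6 1.8628809066208933
```

Request:
{"op": "carry_out", "data": {
  "deltas": "1 0 0 -0.3 -0.001 0.004 0;1 0 0 -0.2 0 0 0;1 0 0 0 0 0 0;1 0 0 -0.1 0 0 0;1 0 0 0 0 0 0"
}}

```text
time_s: 27.55
position: [0.6565, 0.249, 0.1202]
ee_rot: [-3.141, 0.023, -0.001]
wrist_force: [0.3, -0.8, -1.7]
width: 0.036
```

```bash
python3 st.py
```

```text
t 27.55 pos [0.6565 0.249  0.1202] w 0.03600910160049886 F [ 0.2556 -0.8209 -1.7265] jaw yaw deg -90.82716856721129 toolz [ 0.0008  0.0004 -1.    ] fix turn xy [-0.0004  0.0008  0.    ] q6 1.8626897310938582
```

Request:
{"op": "carry_out", "data": {
  "deltas": "1 0 0 -0.1 0 0 0;1 0 0 0 0 0 0"
}}

```text
time_s: 27.75
position: [0.6565, 0.249, 0.1193]
ee_rot: [-3.141, 0.023, -0.001]
wrist_force: [0.1, 1.0, -2.6]
width: 0.0358
```

```bash
python3 st.py
```

```text
t 27.75 pos [0.6565 0.249  0.1193] w 0.03577073103428721 F [ 0.0702  0.971  -2.6258] jaw yaw deg -90.82798465595889 toolz [ 0.0009  0.0004 -1.    ] fix turn xy [-0.0004  0.0009  0.    ] q6 1.8626872411317597
```

Request:
{"op": "carry_out", "data": {
  "deltas": "1 0 0 -0.05 0 0 0;1 0 0 0 0 0 0;0.7 0 0 0 0 0 0;0.4 0 0 0 0 0 0;0 0 0 0 0 0 0;0 0 0 0.5 0 0 0;0 0 0 3 0 0 0;0 0 0 4 0 0 0"
}}

```text
time_s: 28.55
position: [0.654, 0.2483, 0.1912]
ee_rot: [3.14, -0.023, -0.011]
wrist_force: [1.1, -0.3, 0.4]
width: 0.0857
```

Request:
{"op": "carry_out", "data": {
  "deltas": "0 -2 2 2 0 0 0;0 -3 3.2 0 0 0 0;0 -3.5 4 0 0 0 0;0 -3.5 4 0 0 0 0;0 -1.5 2 0 0 0 0;0 0 0 0 0 0 0;0 0 0 0 0 0 0"
}}

```text
time_s: 29.25
position: [0.5209, 0.4013, 0.2226]
ee_rot: [-3.137, 0.026, -0.011]
wrist_force: [0.0, -0.8, -0.4]
width: 0.0853
```

```bash
python3 st.py;python3 - <<'E'
from h import *
c=r.read_camera("wrist");cv2.imwrite("pics/w16.png",c["color"]);C=cal(c)
for n,p in {"round":(.6555,.248,.14),"roundfoot":(.655,.248,.003),"sqcap":(.509,.417,.118)}.items(): print(n,proj(C,np.array(p),True))
E
```

```text
t 29.25 pos [0.5209 0.4013 0.2226] w 0.08528390280620228 F [ 0.0262 -0.7581 -0.428 ] jaw yaw deg -90.9573493730574 toolz [ 0.0069  0.004  -1.    ] fix turn xy [-0.004   0.0069  0.    ] q6 2.153475049352443
round [505.6981  43.9574]
roundfoot [444.2641  61.6633]
sqcap [300.5797 211.1863]
```

View pics/w16.png

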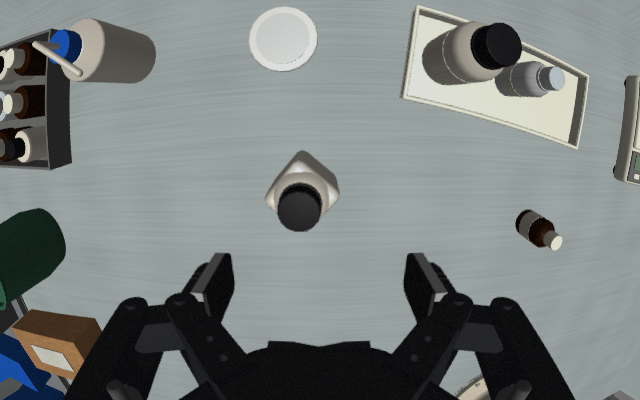

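The round bottle stands upright in the tray, cap at (497,46). The square bottle's cap is at (300,208), so it stands at about (0.511,0.417).

Request:
{"op": "carry_out", "data": {
  "deltas": "0 -0.8 1.4 -1 -0.004 0.007 0;0 0 0 -2.5 0 0 0;0 0 0 -2.5 0 0 0;0 0 0 -2 0 0 0;0 0 0 -1.5 0 0 0;0 0 0 -0.8 0 0 0;0 0 0 0 0 0 0"
}}

```text
time_s: 30.0
position: [0.5158, 0.4134, 0.1132]
ee_rot: [3.141, -0.04, -0.003]
wrist_force: [-0.7, 0.1, 0.1]
width: 0.0855
```

```bash
python3 st.py
```

```text
t 30.0 pos [0.5158 0.4134 0.1132] w 0.08550066883683123 F [-0.7413  0.0762  0.0576] jaw yaw deg -91.46759813925965 toolz [-0.0018 -0.0007 -1.    ] fix turn xy [ 0.0007 -0.0018  0.    ] q6 2.181335961097318
```

Request:
{"op": "carry_out", "data": {
  "deltas": "0 -0.5 0.3 -1 0 -0.002 0;0 0 0 -0.3 0 0 0;0.3 0 0 0 0 0 0;0.6 0 0 0 0 0 0;1 0 0 0 0 0 0;1 0 0 0 0 0 0;1 0 0 0 0 0 0;1 0 0 0 0 0 0"
}}

```text
time_s: 30.8
position: [0.5119, 0.4174, 0.1019]
ee_rot: [-3.14, 0.041, -0.006]
wrist_force: [-0.5, 0.4, -2.4]
width: 0.0355
```

```bash
python3 st.py;python3 - <<'E'
from h import *
c=r.read_camera("wrist");cv2.imwrite("pics/w17.png",c["color"])
E
```

```text
t 30.8 pos [0.5119 0.4174 0.1019] w 0.03553125908111284 F [-0.4578  0.364  -2.3654] jaw yaw deg -91.50894827873647 toolz [ 0.0037  0.0015 -1.    ] fix turn xy [-0.0015  0.0037  0.    ] q6 2.1917246133539723
```

View pics/w17.png

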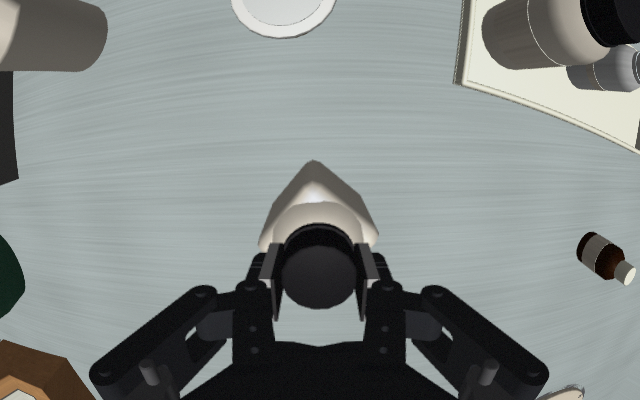

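The cap is gripped at (319,276). I lift, then carry it round the front of the tray while turning it square to the tray.

Request:
{"op": "carry_out", "data": {
  "deltas": "1 0 0 2 0 0 0;1 0 0 4 0 0 0;1 0 0 4 0 0 0;1 0 -1 3 0 0 0;1 0 -3 2 0 0 0.07;1 0 -4 0 0 0 0.07;1 0 -4 0 0 0 0.07;1 0 -4 0 0 0 0.07"
}}

```text
time_s: 31.65
position: [0.5094, 0.2556, 0.2561]
ee_rot: [3.113, 0.42, 0.005]
wrist_force: [0.9, -1.0, -1.8]
width: 0.0358
```

Request:
{"op": "carry_out", "data": {
  "deltas": "1 0 -4 0 0 0 0.07;1 0 -4 0 0 0 0.07;1 0 -4 0 0 0 0.07;1 0.5 -4 0 0 0 0.06;1 2 -2 0 0 0 0;1 3 -1 0 0 0 0;1 3 0 0 0 0 0;1 2 0 0 0 0 0"
}}

```text
time_s: 32.45
position: [0.6129, 0.0518, 0.257]
ee_rot: [3.024, 0.85, 0.003]
wrist_force: [-0.2, -0.7, -1.8]
width: 0.0361
```

```bash
python3 st.py
```

```text
t 32.45 pos [0.6129 0.0518 0.257 ] w 0.03609827006057597 F [-0.1822 -0.6915 -1.8039] jaw yaw deg -58.61491619257147 toolz [ 0.0021  0.0001 -1.    ] fix turn xy [-0.0001  0.0021  0.    ] q6 1.010186795007328
```

Request:
{"op": "carry_out", "data": {
  "deltas": "1 1 1.2 -1 0 0.002 0;1 0 0 0 0 0 0;1 0 0 0 0 0 0"
}}

```text
time_s: 32.75
position: [0.6244, 0.0646, 0.2448]
ee_rot: [-3.024, -0.848, 0.002]
wrist_force: [-0.0, -0.3, -2.1]
width: 0.0353
```

```bash
python3 st.py;python3 - <<'E'
from h import *
c=r.read_camera("wrist");cv2.imwrite("pics/w18.png",c["color"]);C=cal(c);im=c["color"].copy()
print({n:proj(C,np.array(p),True).round(0) for n,p in {"flask":(.64,.157,.106),"round":(.656,.249,.14)}.items()})
E
```

```text
t 32.75 pos [0.6244 0.0646 0.2448] w 0.03531414874498891 F [-0.0426 -0.3032 -2.1113] jaw yaw deg -58.6650976657215 toolz [-0.0012  0.0002 -1.    ] fix turn xy [-0.0002 -0.0012 -0.    ] q6 1.0317255939941614
{'flask': array([242., 122.]), 'round': array([154.,  60.])}
```

View pics/w18.png

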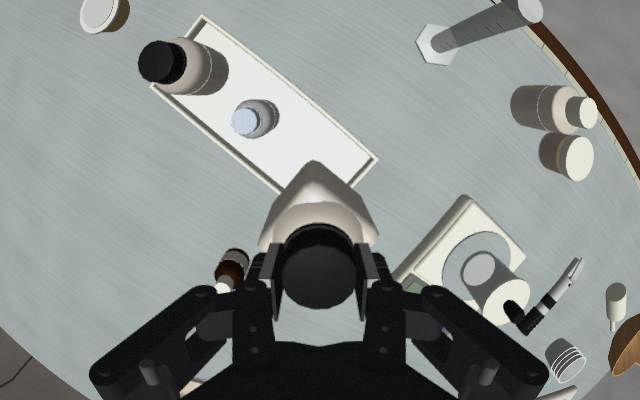

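Request:
{"op": "carry_out", "data": {
  "deltas": "1 0 0.2 -2 0 -0.001 0;1 0 0 -3 0 0 0;1 0 0 -3 0 0 0;1 0 0 -2 0 0 0;1 0 0 -1 0 0 0;1 0 0 -0.3 0 0 0;1 0 0 0 0 0 0"
}}

```text
time_s: 33.5
position: [0.6206, 0.0683, 0.1313]
ee_rot: [3.024, 0.852, 0.004]
wrist_force: [-0.4, 0.0, -0.9]
width: 0.0356
```

```bash
python3 st.py
```

```text
t 33.5 pos [0.6206 0.0683 0.1313] w 0.035625201696723965 F [-0.4132  0.0425 -0.8514] jaw yaw deg -58.543925985298024 toolz [ 0.0022  0.0005 -1.    ] fix turn xy [-0.0005  0.0022  0.    ] q6 1.0353335784160096
```

Request:
{"op": "carry_out", "data": {
  "deltas": "1 0.4 -0.2 -0.9 0 0.002 0;1 0 0 -0.7 0 0 0;1 0 0 -0.4 0 0 0;1 0 0 -0.2 0 0 0;1 0 0 0 0 0 0"
}}

```text
time_s: 34.0
position: [0.6265, 0.0661, 0.1102]
ee_rot: [3.023, 0.851, 0.007]
wrist_force: [1.2, -0.2, -3.2]
width: 0.0356
```

```bash
python3 st.py
```

```text
t 34.0 pos [0.6265 0.0661 0.1102] w 0.03556570938717379 F [ 1.1627 -0.2068 -3.2153] jaw yaw deg -58.54921383444604 toolz [ 0.0045  0.0005 -1.    ] fix turn xy [-0.0005  0.0045  0.    ] q6 1.031701599979496
```

Request:
{"op": "carry_out", "data": {
  "deltas": "1 0 0 -0.3 0 0.004 0;1 0 0 0 0 0 0;1 0 0 -0.1 0 0 0;1 0 0 0 0 0 0;1 0 0 -0.1 0 0 0;1 0 0 0 0 0 0"
}}

```text
time_s: 34.6
position: [0.6268, 0.0661, 0.1053]
ee_rot: [-3.024, -0.852, -0.002]
wrist_force: [0.1, -0.2, -2.4]
width: 0.0357
```

```bash
python3 st.py
```

```text
t 34.6 pos [0.6268 0.0661 0.1053] w 0.03571224251201057 F [ 0.1341 -0.1873 -2.4123] jaw yaw deg -58.54495804554555 toolz [ 0.001   0.0005 -1.    ] fix turn xy [-0.0005  0.001   0.    ] q6 1.0316919525807986
```

Request:
{"op": "carry_out", "data": {
  "deltas": "1 0 0 -0.1 0 0.001 0;1 0 0 0 0 0 0;0.7 0 0 0 0 0 0;0.4 0 0 0 0 0 0;0 0 0 0 0 0 0;0 0 0 0.5 0 0 0;0 0 0 3 0 0 0;0 0 0 4 0 0 0"
}}

```text
time_s: 35.4
position: [0.6242, 0.0661, 0.1773]
ee_rot: [-3.021, -0.851, 0.012]
wrist_force: [1.1, 0.0, -0.6]
width: 0.0854
```

Request:
{"op": "carry_out", "data": {
  "deltas": "0 -3 0 3 0 0 0;0 -4 -1 1 0 0 0;0 -4 -3 0 0 0 0;0 -2 -4 0 0 0 0;0 -2 -4 0 0 0 0;0 -1 -4.5 0 0 0 0;0 0 -4.5 0 0 0 0;0 0 -4.5 0 0 0 0"
}}

```text
time_s: 36.2
position: [0.4603, -0.1916, 0.2287]
ee_rot: [3.018, 0.863, 0.012]
wrist_force: [1.2, -0.0, -0.9]
width: 0.0854
```

Request:
{"op": "carry_out", "data": {
  "deltas": "0 0 -4.5 0 0 0 0;0 0 -4.5 0 0 0 0;0 -1 -4.5 0 0 0 0;0 -1 -4.5 0 0 0 0;0 -1 -4.5 0 0 0 0;0 -1 -3 0 0 0 0;0 0 0 0 0 0 0;0 0 0 0 0 0 0"
}}

```text
time_s: 37.0
position: [0.4157, -0.4641, 0.2324]
ee_rot: [3.014, 0.852, 0.017]
wrist_force: [0.3, 0.5, -0.0]
width: 0.0855
```

```bash
python3 st.py;python3 - <<'E'
from h import *
d=r.read_camera("top");t=d["color"];cv2.imwrite("pics/t20.png",cv2.resize(t[100:260,120:440],None,fx=2.5,fy=2.5,interpolation=cv2.INTER_CUBIC))
d=r.read_camera("scene");t=d["color"];cv2.imwrite("pics/s20.png",cv2.resize(t[130:290,200:520],None,fx=2.5,fy=2.5,interpolation=cv2.INTER_CUBIC))
E
```

```text
t 37.0 pos [ 0.4157 -0.4641  0.2324] w 0.08552886545425697 F [ 0.2682  0.5058 -0.0154] jaw yaw deg -58.42629712205889 toolz [ 0.0126 -0.0058 -0.9999] fix turn xy [0.0058 0.0126 0.    ] q6 0.07789548895333794
```

View pics/t20.png

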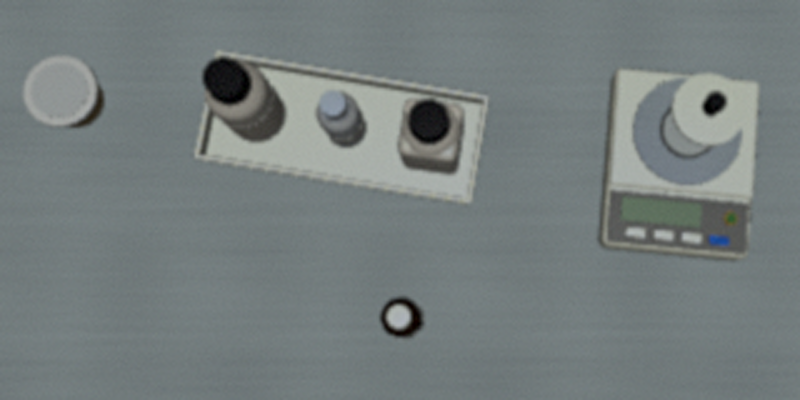

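View pics/s20.png

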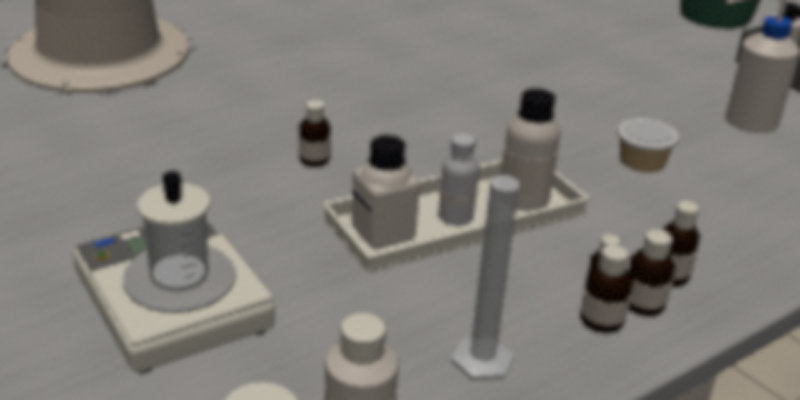

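All five stand upright in their places, and the tub and amber bottle look unmoved. I'll check numerically from both views.

```bash
python3 - <<'E'
from h import *
T=cal(r.read_camera("top"));S=cal(r.read_camera("scene"))
px=lambda p,o:((p[0]+.5)/2.5-.5+o[0],(p[1]+.5)/2.5-.5+o[1])
y=-.163;ex=np.array([np.cos(y),np.sin(y)]);ey=np.array([-np.sin(y),np.cos(y)]);o=np.array([.640,.157])
for n,a,b,z in (("round",(226,79),(538,99),.14),("flask",(334,103),(462,142),.106),("square",(428,119),(387,146),.121),("knob",(714,102),(172,178),.169),("disc",(707,109),(174,202),.139),("amber",(398,316),(315,108),.08),("tub",(61,90),(648,133),.042)):
    ra,rb=ray(T,px(a,(120,100))),ray(S,px(b,(200,130)))
    x,e=tri([ra,rb]);d=x[:2]-o;print(n,x,round(e,4),"topz",atz(ra,z)[:2],"tray xy",d@ex,d@ey)
print(r.sense()["time_s"])
E
```

```text
round [0.6563 0.2487 0.1322] 0.002 topz [0.6527 0.2449] tray xy 0.0012456187640224087 0.09313530798016473
flask [0.6425 0.1553 0.1003] 0.0008 topz [0.6404 0.1537] tray xy 0.002704790580250131 -0.0013231329006636232
square [0.6235 0.0663 0.1144] 0.0005 topz [0.6216 0.0655] tray xy -0.0015154410207083048 -0.09219861750287277
knob [ 0.6272 -0.1873  0.1625] 0.0002 topz [ 0.6253 -0.1857] tray xy 0.04320721521576213 -0.3417845725050724
disc [ 0.6279 -0.1876  0.1366] 0.0003 topz [ 0.6271 -0.1872] tray xy 0.04394180221944409 -0.3419683621919212
amber [0.4442 0.0957 0.0718] 0.0007 topz [0.4435 0.0944] tray xy -0.1832176295276163 -0.09229510748601866
tub [0.6719 0.4365 0.0387] 0.0012 topz [0.6702 0.4339] tray xy -0.013856657180716419 0.2809439589827307
37.2
```

All within tolerance, so I'm handing in.

```bash
python3 -c "
from plant import r
print(r.close_job())"
```

```text
the job is handed in; nothing more can be done
None
```

The weighing place is set up and handed in at about 37 s of the 136 s allowed. The beaker stands on the balance pan with its cover seated, and the three ingredients are lined up in the tray. Everything is released and the arm is clear.

My last measurements, from the top and scene cameras:

| Item | Along the tray, left of middle (mm) | Off the long centre line (mm) |
|---|---|---|
| Round bottle | +93 | 1 |
| Flask | -1 | 3 |
| Square bottle | -92 | 2 |

- **Beaker and cover:** the beaker was within about 1 mm of the pan centre before I fitted the cover. The cover disc now measures about 1.5 mm from the pan centre in plan, and looks level.
- **Bystanders:** the brown bottle and tub measured within about 1 mm of where they started. The refractometer was not re-measured. No move went near it, and it looked undisturbed in later wrist pictures.
- **Forces:** the wrist force showed no sharp rise at any of the calls.
- **Disagreements:** in the last check the cameras put the tops 2 to 8 mm lower than the stated heights. The views differed by up to about 4 mm on the round bottle's position. Both are small against the tolerances.

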